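# Load the drive unit into the test fixture and latch the cover

## Task

Put the small finned drive unit into the test fixture so that it sits flat on its two locating pins, connector end (the end with the bigger hole) towards the hinge. Then bring the hinged cover fully down over it and swing the hook up until it rests in its catch on the cover's stud. Leave the larger unit, the wooden blocks, the screwdriver and the cup where they are.

Things in the scene. Friction and masses are not known exactly. Their poses are not given: they have to be found in the camera images.
- unit: small drive unit, 0.22 kg, flat on the bench: aluminium base plate 116 x 46 x 5 mm, on its middle a dark finned body 66 x 46 mm, as wide as the plate; 34 mm high in all. Each bare end of the plate has a through hole. Origin: centre of the underside; x along the length to the end with the big hole and a white connector block (36 x 14 mm, 6 mm out from the body), z up. Grip it across its width (y)
- unit_big_hole (a point): centre of the unit's big hole (11.5 mm) at the underside, 46 mm from the unit's origin on +x
- unit_small_hole (a point): centre of the unit's small hole (8.5 mm) at the underside, 46 mm from the unit's origin on -x
- fixture: bench-top test fixture, fixed: grey housing 170 (x) x 210 (y) mm, top at 54 mm; origin under its centre. Its front, with hook and cover handle, looks to -x; the cover's hinge runs along y at x = +76 mm, 110 mm high. Mid-top, two black pads (24 x 46 mm, 60 mm high) carry the unit, each with an upright steel pin. Rests for the cover, 102 mm high, stand at x = -70, y = +-95 mm
- pin_big (a point): foot of the big locating pin at the height of the pads (60 mm above the bench), 46 mm from the fixture's centre towards the hinge; pin 9 mm thick, tapered, 14 mm high. When the unit is seated its big hole's centre is here; axes as the fixture's
- pin_small (a point): foot of the small locating pin (6 mm thick, tapered, 14 mm high), at pad height, 46 mm from the centre towards the front; axes as the fixture's
- cover (a joint): cover angle: 0 fully down (level), grows as it opens, at most 2.0 rad (leaning back). Friction hinge (about 0.55 N m; some 3 to 6 N at the handle): the cover, 0.5 kg, stays where it is left. A frame 12 mm thick, 210 mm wide, reaching 152 mm from the hinge, with a clear plate; four push rods below stop 1.5 mm above a seated unit, so it cannot close on an unseated one
- cover_hinge (a point): middle of the cover's hinge axis; its y axis lies along the hinge, its -x axis points from the hinge along the cover to the handle
- cover_handle (a point): middle of the cover's black bar handle: round bar 12 mm thick along the hinge direction, 84 mm between the centres of its end posts, 45 mm in front of the cover's front edge, 197 mm from the hinge axis and 60 mm to the fixture's -y of the hinge's middle (the hook's stud is 15 mm to its +y)
- hook (a joint): hook angle: 0 upright with its mouth round the cover's stud (closed, a stop), grows as it leans away towards the fixture's +y, at most 0.9 rad. Friction holds it where it is left (about 0.07 N m: 1 N at the knob moves it). Steel plate hook, 6 mm thick, on the fixture's front, turning in the plane of the front face; it only goes in with the cover down, else its jaw stands in the stud's way
- hook_pivot (a point): hook's pivot on the fixture's front face, 35 mm above the bench; the stud of the closed cover (10 mm thick) is 75 mm straight above it
- hook_knob (a point): a point in the hook's black knob, 20 mm in front of the hook plate's middle; knob 14 mm thick, out to 37 mm in front along the fixture's -x. 95 mm from the pivot: 12 mm to +y of it and 94 mm above it when closed. Push it from the fixture's +y side or pinch it, and follow its arc about the pivot: it rises as it swings, and fingers pushed dead level against it can bind
- large_unit: the larger drive unit, not to be tested: 150 x 74 mm base plate without holes, finned dark body 66 mm wide, 47 mm high in all; origin under its centre, long axis x
- block0: wooden play block, 45 mm cube; origin under its centre
- block1: wooden play block, 45 mm cube; origin under its centre
- block2: wooden play block, 45 mm cube; origin under its centre
- screwdriver: screwdriver, 180 mm, lying on the bench along its x axis
- cup: paper cup, 76 mm across, 90 mm high; origin under its centre

How it is judged:
On the way, in this order (a step that is already met when the one before it is completed fails the run):
1. the unit sits flat on the pads over both pins, the right way round, with the cover still open (horizontal distance between unit_big_hole and pin_big below 0.003 m and horizontal distance between unit_small_hole and pin_small below 0.003 m and z of unit_big_hole in the frame of pin_big below 0.002 m and z of unit_small_hole in the frame of pin_small below 0.002 m and value of joint cover above 1 rad), for 0.2 s.
2. the cover is fully down over the seated unit (horizontal distance between unit_big_hole and pin_big below 0.003 m and horizontal distance between unit_small_hole and pin_small below 0.003 m and z of unit_big_hole in the frame of pin_big below 0.002 m and z of unit_small_hole in the frame of pin_small below 0.002 m and value of joint cover below 0.03 rad), for 0.2 s.
3. the hook is swung up into its catch on the stud (value of joint cover below 0.03 rad and value of joint hook below 0.06 rad), for 0.2 s.
At the end, for the whole second after the job is handed in: The unit rests on the pads over both pins, big hole on big pin (each hole within 3 mm of its pin, no more than 2 mm above the pads), the cover is within 0.03 rad of fully down and the hook within 0.06 rad of its upright stop (all of step 3 and horizontal distance between unit_big_hole and pin_big below 0.003 m and horizontal distance between unit_small_hole and pin_small below 0.003 m and z of unit_big_hole in the frame of pin_big below 0.002 m and z of unit_small_hole in the frame of pin_small below 0.002 m and linear speed of unit below 0.02 m/s); the robot touches nothing.
It fails at once if a bystander (larger unit, blocks, screwdriver, cup) was shifted by more than 30 mm (distance of any of large_unit, block0, block1, block2, screwdriver, cup from where it was at the start of the episode above 0.03 m).
It also fails if it takes over 72 s, if anything falls off the work surface, if the arm or the gripper's body presses on something with over 40 N, if the wrist force passes 120 N, or if a joint passes its speed limit or range.

## Robot

A 6-joint arm with a two-finger parallel gripper is mounted at the origin on the work surface. World frame = base frame: x ahead of the robot, y to its left, z up, the work surface at z = 0. Lengths are in m, angles in rad, forces in N, time in s.
With the tool pointing down it reaches from about 0.35 to 0.85 m from the base axis. Payload 8.1 kg.
Tool frame: the origin (TCP) lies at the very end of the fingers, on their centre line; the grasp point (between the pads) lies 19 mm behind it (robot.pinch_z is the z of the grasp point in the tool frame, in m); z points along the fingers, y is the direction in which the jaws open and shut (so a half turn about z gives the same grasp; the last joint's range is limited). The gripper opens to 93 mm and grips with 3 to 60 N. Pads are 15 mm wide; open, the fingers measure 128 mm over their backs; the gripper's body (75 mm by 188 mm) begins 65 mm behind the grasp point.
Start: joints at [-1.275, 0.13, 1.488, -0, 1.523, -0.085], TCP at [0.223, -0.557, 0.219] pointing down, gripper open.
Joint ranges: [-2.96, 2.96], [-0.89, 2.26], [0.02, 2.5], [-1.34, 4.48], [0, 2.73], [-2.66, 2.66]. Speed limits (rad/s): [2.39, 2.39, 2.79, 3.14, 3.14, 3.14].

## Interface

Orientations are given as a rotation vector (axis times angle).
In Python, from plant import robot gives the robot as it stands.
- The arm moves only by the tool drive_tool, never from a script. Its argument "steps" is a list of rows, each an object of numbers: "jaw": the opening, from 0 (shut) to 1 (fully open); "tx", "ty", "tz": the shift along the tool's x, y, z scaled (see below); "turn": the turn about the tool's z scaled (see below). A call has 1 to 12 rows; each row is the pose to reach, as a shift and turn from the pose commanded when the call began, along the tool's axes at that moment, turning the shorter way round; what a row does not reach only later rows make up. The controller multiplies each number of a shift by 0.3 m and each number of a turn by 180 degrees. A row lasts 1/10 s, in which the tool goes at most 50 mm and 8.59 degrees, less where a joint would pass 70% of its speed; a pose out of reach is approached as far as the arm can. A call with a number of a shift or a turn outside -1 to 1 is refused whole. A call with a gripper value outside its range is refused whole. The fingers move at their own pace and stop on an object; "force" is the grip in N (left out, the last holds). Time passes only in rows, so rows that repeat a pose let the fingers close. It gives the time, the measured TCP pose, the force and the opening at its end, in the units of the state.
- robot.read_state(): the state, without advancing time (a new reading comes with each control period).
- robot.read_camera(name): name is "scene" or "top" or "wrist"; returns (picture, depth): 384x512x3 uint8, blue, green, red; 384x512 float32, m along the optical axis (not along the pixel's ray), 0 where there is no reading.
- robot.get_calibration(name): a dict with "fx", "fy", "cx", "cy" (pixels), "eye" and "attitude" of the camera in the world. Camera axes: x right, y down, z forward; pixel columns grow to the right and rows downward; lengths in m; the calibration is good to about 2 mm. The wrist camera is an equidistant fisheye: a pixel r from the principal point sees the ray r / f radians off the axis. A picture is of the moment at which its call begins: read the wrist's pose just before it. get_calibration takes no time and is no camera call; for the wrist camera it gives the pose at the moment of the call.
- robot.close_job(): hands the job in, once; it reports no verdict.
The state is a dict: "t": time; "q": joint angles; "dq": joint speeds; "joint_torque": joint torques, N m; "tool_pos": TCP position; "orientation": TCP orientation; "force": force on the tool from outside, world axes, zero at the start; "wrist_torque": the same for the moment, N m; "opening": finger opening in m.
Only numpy, scipy, OpenCV 4.12 (cv2) and the standard library are available. Lean on these libraries where they do the work, as an engineer would, in place of code of your own. Each camera call takes 0.05 s, during which the arm holds its last target.

## Working session

There is one attempt and no reset: what is moved stays moved. The work goes in short steps, Python scripts to look and compute and a tool call to move; the robot and the scene stay as the last step left them, time stands still between calls to the robot, and variables do not carry over. Pictures are saved under pics/ and viewed, and the job is handed in when it is done.

Besides the shell and the picture viewer there is one more tool, called after "Request:" as name([rows], argument=value, ...), one row to a line, values as JSON. drive_tool: Moves the arm, as the interface text tells. Its arguments: {"type":"object","properties":{"steps":{"type":"array"},"force":{"type":"number"}},"required":["steps"]}

```bash
ls; mkdir -p pics
python3 - <<'E'
from plant import robot
import cv2, numpy as np
print(robot.read_state(), robot.pinch_z)
for n in ["scene","top","wrist"]:
    print(n, robot.get_calibration(n))
    p,d=robot.read_camera(n)
    cv2.imwrite(f"pics/{n}0.png",p); np.save(f"pics/{n}0.npy",d)
E
```

```text
pics
{'t': 0.0, 'q': array([-1.27541755e+00,  1.31166692e-01,  1.48927076e+00,  1.61101046e-05,
        1.52292388e+00, -8.53474375e-02]), 'dq': array([-0.00014405,  0.00174378,  0.00067677,  0.00112587,  0.00076339,
       -0.00083318]), 'joint_torque': array([-2.43872215e-03, -5.59847403e+01, -4.91764855e+01,  7.65459356e-02,
        3.51706438e-02, -1.22479387e-04]), 'tool_pos': array([ 0.22285477, -0.55649621,  0.21758878]), 'orientation': array([-3.08311306e+00, -5.94103531e-01,  2.65935838e-04]), 'force': array([ 0.42499346, -0.1871389 ,  0.61388439]), 'wrist_torque': array([-0.00477506, -0.01427368, -0.00955664]), 'opening': 0.0933310426522319} -0.0188
scene {'fx': 411.7222005472486, 'fy': 411.7222005472486, 'cx': 253.4862830381137, 'cy': 193.15715048226747, 'eye': array([1.2245715 , 0.19204925, 1.20188358]), 'attitude': array([-1.72119789, -2.13235482,  0.58420297])}
top {'fx': 405.2510555000416, 'fy': 405.2510555000416, 'cx': 254.88827173560975, 'cy': 194.75021291092008, 'eye': array([0.49815423, 0.05937572, 1.42826655]), 'attitude': array([-2.22110348,  2.15878503, -0.09825767])}
wrist {'fx': 297.3186396354542, 'fy': 297.3186396354542, 'cx': 253.41170308077977, 'cy': 195.64028675025992, 'eye': array([ 0.29372219, -0.52883328,  0.38255209]), 'attitude': array([ 2.40742592, -1.62801708, -0.22807702])}
```

View pics/scene0.png

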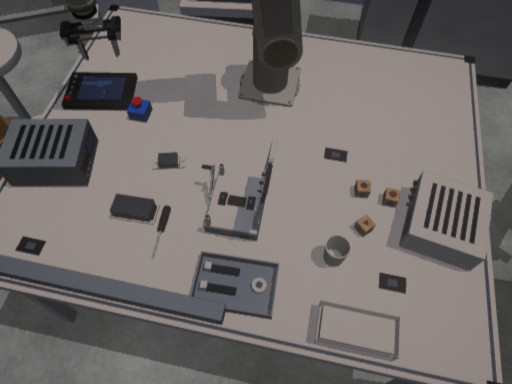

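View pics/top0.png

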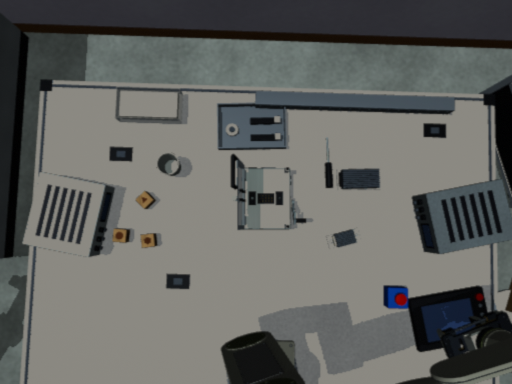

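View pics/wrist0.png

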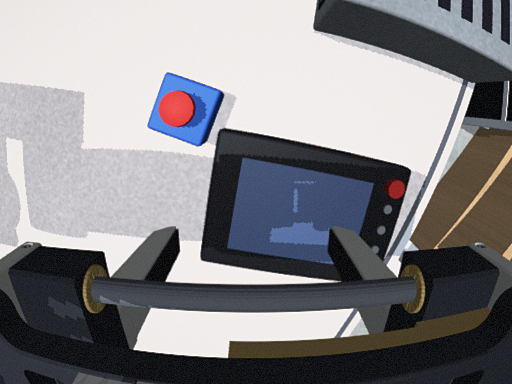

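```bash
cat > h.py <<'E'
import numpy as np, cv2
from scipy.spatial.transform import Rotation as R
from plant import robot
def rays(c,uv):
    uv=np.atleast_2d(np.asarray(uv,float)); return np.c_[(uv[:,0]-c['cx'])/c['fx'],(uv[:,1]-c['cy'])/c['fy'],np.ones(len(uv))]
def rays_w(c,uv):
    uv=np.atleast_2d(np.asarray(uv,float)); a=uv-[c['cx'],c['cy']]; r=np.linalg.norm(a,axis=1); th=r/c['fx']
    s=np.where(r>1e-9,np.sin(th)/np.maximum(r,1e-9),1/c['fx'])
    return np.c_[a[:,0]*s,a[:,1]*s,np.cos(th)]
def plane(c,uv,z,w=False):
    d=(rays_w if w else rays)(c,uv)@R.from_rotvec(c['attitude']).as_matrix().T
    return c['eye']+d*((z-c['eye'][2])/d[:,2])[:,None]
def proj(c,P,w=False):
    p=(np.atleast_2d(P)-c['eye'])@R.from_rotvec(c['attitude']).as_matrix()
    if not w: return np.c_[p[:,0]/p[:,2]*c['fx']+c['cx'],p[:,1]/p[:,2]*c['fy']+c['cy']]
    r=np.linalg.norm(p[:,:2],axis=1); th=np.arctan2(r,p[:,2]); return p[:,:2]/r[:,None]*(th*c['fx'])[:,None]+[c['cx'],c['cy']]
def cloud(c,d,w=False):
    h,wd=d.shape; u,v=np.meshgrid(np.arange(wd),np.arange(h)); r=(rays_w if w else rays)(c,np.c_[u.ravel(),v.ravel()])
    P=r/r[:,2:]*d.ravel()[:,None]
    P=c['eye']+P@R.from_rotvec(c['attitude']).as_matrix().T
    P[d.ravel()==0]=np.nan
    return P.reshape(h,wd,3)
E
python3 - <<'E'
from h import *
for n,b in [("scene",(140,130,300,250)),("top",(220,140,400,260))]:
    p=cv2.imread(f"pics/{n}0.png"); x0,y0,x1,y1=b
    cv2.imwrite(f"pics/{n}0z.png",cv2.resize(p[y0:y1,x0:x1],None,fx=4.4,fy=4.4,interpolation=cv2.INTER_CUBIC))
c=robot.get_calibration("top")
for uv in [(343,239),(265,199),(237,172),(330,239),(293,199),(240,199),(360,179),(145,200)]: print(uv,plane(c,uv,0.03).round(3))
d=np.load("pics/top0.npy"); P=cloud(c,d)
print(P[199,225:310:3].round(3))
E
```

```text
(343, 239) [[ 0.46  -0.267  0.03 ]]
(265, 199) [[0.59  0.005 0.03 ]]
(237, 172) [[0.681 0.105 0.03 ]]
(330, 239) [[ 0.458 -0.222  0.03 ]]
(293, 199) [[ 0.593 -0.092  0.03 ]]
(240, 199) [[0.587 0.091 0.03 ]]
(360, 179) [[ 0.669 -0.324  0.03 ]]
(145, 200) [[0.574 0.418 0.03 ]]
[[ 0.588  0.145 -0.004]
 [ 0.588  0.134 -0.002]
 [ 0.588  0.124 -0.   ]
 [ 0.57   0.102  0.287]
 [ 0.572  0.095  0.26 ]
 [ 0.575  0.087  0.216]
 [ 0.579  0.079  0.167]
 [ 0.586  0.07   0.054]
 [ 0.586  0.06   0.06 ]
 [ 0.587  0.05   0.061]
 [ 0.587  0.04   0.057]
 [ 0.588  0.03   0.054]
 [ 0.588  0.019  0.054]
 [ 0.588  0.009  0.051]
 [ 0.588 -0.001  0.057]
 [ 0.589 -0.011  0.053]
 [ 0.589 -0.021  0.057]
 [ 0.589 -0.031  0.056]
 [ 0.589 -0.041  0.06 ]
 [ 0.59  -0.052  0.058]
 [ 0.59  -0.062  0.051]
 [ 0.59  -0.072  0.054]
 [ 0.594 -0.088  0.001]
 [ 0.595 -0.099 -0.001]
 [ 0.595 -0.11  -0.001]
 [ 0.595 -0.12   0.002]
 [ 0.596 -0.131 -0.002]
 [ 0.596 -0.141  0.001]
 [ 0.596 -0.152 -0.001]]
```

View pics/scene0z.png

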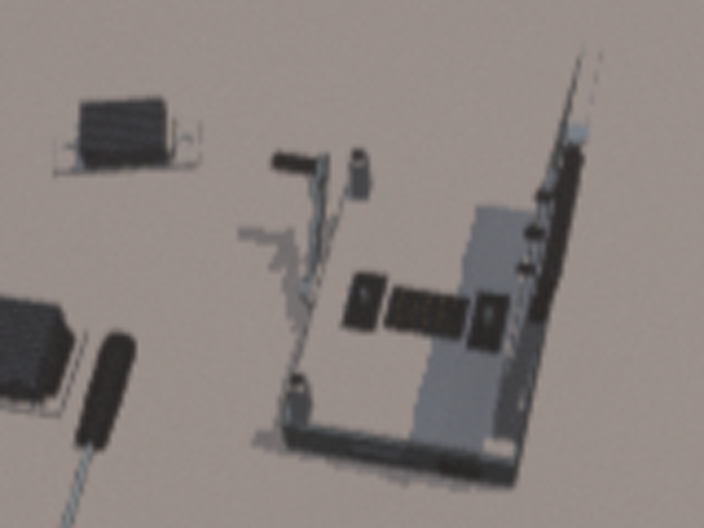

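View pics/top0z.png

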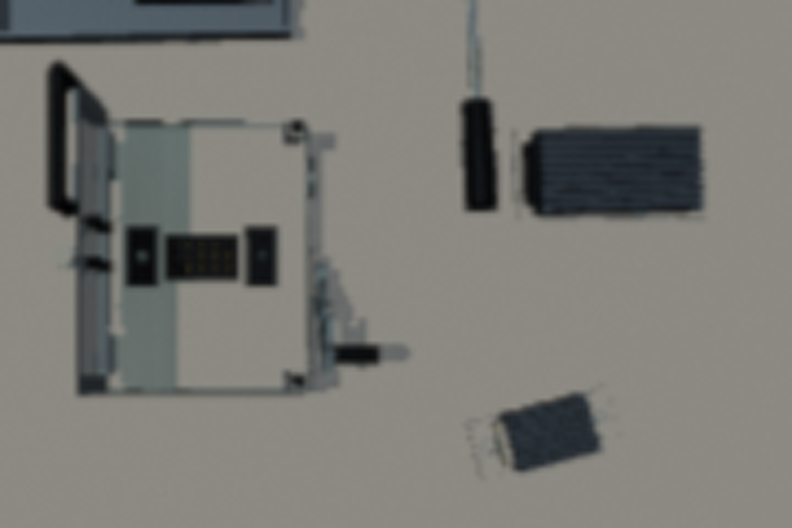

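Run:
```python
from h import *
c=robot.get_calibration("top"); d=np.load("pics/top0.npy"); P=cloud(c,d); img=cv2.imread("pics/top0.png")
m=((P[...,2]>0.02)&(P[...,2]<0.06)).astype(np.uint8)
m[:, :310]=0; m[:210]=0; m[260:]=0; m[:,380:]=0
cs,_=cv2.findContours(m,cv2.RETR_EXTERNAL,cv2.CHAIN_APPROX_NONE)
for k in cs:
    if cv2.contourArea(k)<50: continue
    w=plane(c,k[:,0,:],0.034)[:,:2]; r=cv2.minAreaRect((w*1000).astype(np.float32)); print(len(k),r)
    print(cv2.boxPoints(r))
s=robot.read_state(); M=R.from_rotvec(s['orientation']).as_matrix(); print(M.round(4)); 
cw=robot.get_calibration("wrist"); print("cam in tool", M.T@(cw['eye']-s['tool_pos']), (M.T@R.from_rotvec(cw['attitude']).as_matrix()).round(3))
# pins from top image: bright pixels within black pads
for box in [(245,190,258,207),(272,190,285,207)]:
    x0,y0,x1,y1=box; g=cv2.cvtColor(img,cv2.COLOR_BGR2GRAY)[y0:y1,x0:x1]; print(box); print(g)
```

```text
64 ((463.50067138671875, -269.2054443359375), (47.10185241699219, 71.41339111328125), 15.467061042785645)
[[ 431.28024 -241.07257]
 [ 450.3251  -309.89966]
 [ 495.7211  -297.33832]
 [ 476.67624 -228.51123]]
[[ 9.284e-01  3.716e-01 -4.000e-04]
 [ 3.716e-01 -9.284e-01  1.400e-03]
 [ 1.000e-04 -1.400e-03 -1.000e+00]]
cam in tool [ 0.07610668  0.00035292 -0.16483455] [[ 0.001 -0.962 -0.272]
 [ 1.     0.001 -0.   ]
 [ 0.001 -0.272  0.962]]
(245, 190, 258, 207)
[[ 89 118 115 103  99  98  99 100 100 100 102 103 106]
 [ 78 120 116  86  64  58  59  60  59  60  69  92 105]
 [ 80 121 115  74  34  21  22  21  22  26  48  85 102]
 [103 129 116  70  27  10  10  10  11  14  44  82  76]
 [113 133 117  71  26  10   9  10   9  14  44  82  62]
 [114 134 116  70  25   9   9  10   9  14  44  81  61]
 [113 134 116  71  26  12  16  17  13  15  44  80  61]
 [113 134 116  71  25  16  40  47  30  17  44  81  61]
 [111 133 116  71  26  17  42  51  34  18  44  81  61]
 [ 89 124 116  71  26  13  24  29  20  15  45  81  62]
 [ 78 120 115  71  27  11  13  13  10  14  44  82  62]
 [ 83 121 115  71  26  10  10   9  
[... 552 characters left out ...]
95  48  20  18  16  16  22  54 110 135]
 [ 18  35 100  98  51  21  17  17  17  22  54 110 136]
 [ 19  35 100  98  51  21  18  20  19  21  54 111 135]
 [ 24  36 100  98  52  22  24  35  29  23  54 110 135]
 [ 25  36 100  97  51  22  25  32  26  23  55 111 135]
 [ 21  36 100  98  51  22  19  22  20  21  54 111 135]
 [ 25  36  99  98  52  22  18  18  18  21  54 111 135]
 [ 23  35 100  98  52  22  18  18  17  22  54 110 135]
 [ 27  40 101  98  52  22  18  18  18  22  54 110 135]
 [ 68  75 110 100  51  22  19  17  17  22  55 111 135]
 [121 122 128 104  63  41  38  38  38  40  64 113 135]
 [137 137 136 128 117 114 114 114 114 114 118 130 136]
 [137 138 138 136 136 135 136 135 135 136 136 137 137]]
```

Run:
```python
from h import *
np.set_printoptions(suppress=True)
for n in ["top","scene"]:
    c=robot.get_calibration(n); d=np.load(f"pics/{n}0.npy"); P=cloud(c,d).reshape(-1,3)
    m=(P[:,0]>0.45)&(P[:,0]<0.72)&(P[:,1]>0.0)&(P[:,1]<0.2)&(P[:,2]>0.10)
    Q=P[m]
    for z in np.arange(0.1,0.34,0.015):
        q=Q[(Q[:,2]>=z)&(Q[:,2]<z+.015)]
        if len(q): print(n,round(z,3),len(q),q[:,:2].min(0).round(3),np.median(q[:,1]).round(3),q[:,:2].max(0).round(3))
# fixture top
c=robot.get_calibration("top"); d=np.load("pics/top0.npy"); P=cloud(c,d)
m=((P[...,2]>0.045)&(P[...,2]<0.075)&(P[...,0]>0.45)&(P[...,0]<0.72)&(abs(P[...,1])<0.12)).astype(np.uint8)
k=max(cv2.findContours(m,cv2.RETR_EXTERNAL,cv2.CHAIN_APPROX_NONE)[0],key=cv2.contourArea)
w=plane(c,k[:,0,:],0.054)[:,:2]; r=cv2.minAreaRect((w*1000).astype(np.float32)); print(r,cv2.boxPoints(r))
# pads: dark
g=cv2.cvtColor(cv2.imread("pics/top0.png"),cv2.COLOR_BGR2GRAY)
dm=(g<60).astype(np.uint8)
for x0,x1 in [(246,257),(274,285)]:
    mm=np.zeros_like(dm); mm[186:212,x0:x1]=dm[186:212,x0:x1]
    v,u=np.nonzero(mm); print("pad",u.mean(),v.mean(),plane(c,[u.mean(),v.mean()],0.06))
for x0,x1 in [(250,255),(278,281)]:
    y0,y1=195,201; s=g[y0:y1,x0:x1].astype(float)-17; s[s<0]=0; u=np.arange(x0,x1); v=np.arange(y0,y1)
    uu,vv=(s.sum(0)*u).sum()/s.sum(),(s.sum(1)*v).sum()/s.sum(); print("pin",uu,vv,plane(c,[uu,vv],0.072))
```

```text
top 0.1 48 [0.501 0.071] 0.076 [0.68  0.079]
top 0.115 42 [0.501 0.074] 0.081 [0.682 0.085]
top 0.13 81 [0.489 0.077] 0.081 [0.694 0.088]
top 0.145 53 [0.489 0.079] 0.085 [0.693 0.088]
top 0.16 74 [0.486 0.076] 0.087 [0.686 0.091]
top 0.175 43 [0.489 0.082] 0.09 [0.693 0.094]
top 0.19 35 [0.486 0.085] 0.091 [0.692 0.096]
top 0.205 86 [0.486 0.081] 0.093 [0.693 0.096]
top 0.22 3 [0.498 0.09 ] 0.093 [0.689 0.093]
top 0.235 9 [0.486 0.09 ] 0.096 [0.693 0.096]
top 0.25 268 [0.486 0.092] 0.099 [0.692 0.107]
top 0.265 9 [0.498 0.095] 0.101 [0.692 0.104]
top 0.28 32 [0.568 0.097] 0.103 [0.689 0.111]
top 0.295 79 [0.602 0.103] 0.107 [0.696 0.114]
top 0.31 56 [0.605 0.103] 0.109 [0.691 0.114]
scene 0.1 22 [0.505 0.072] 0.077 [0.681 0.094]
scene 0.115 29 [0.497 0.074] 0.08 [0.697 0.092]
scene 0.13 67 [0.491 0.077] 0.082 [0.698 0.094]
scene 0.145 19 [0.499 0.078] 0.086 [0.698 0.097]
scene 0.16 30 [0.499 0.075] 0.084 [0.698 0.097]
scene 0.175 17 [0.493 0.082] 0.094 [0.698 0.1  ]
scene 0.19 13 [0.496 0.085] 0.094 [0.698 0.102]
scene 0.205 36 [0.493 0.081] 0.09 [0.698 0.104]
scene 0.22 13 [0.694 0.095] 0.101 [0.696 0.106]
scene 0.235 17 [0.493 0.091] 0.101 [0.697 0.109]
scene 0.25 122 [0.486 0.093] 0.099 [0.699 0.109]
scene 0.265 21 [0.528 0.096] 0.104 [0.699 0.111]
scene 0.28 36 [0.567 0.098] 0.106 [0.699 0.113]
scene 0.295 82 [0.604 0.101] 0.111 [0.7   0.117]
scene 0.31 74 [0.606 0.105] 0.11 [0.696 0.115]
((594.2047729492188, -5.8338165283203125), (208.08639526367188, 166.53416442871094), 1.7116639614105225) [[487.72083   74.28837 ]
 [492.6952   -92.171486]
 [700.6887   -85.956   ]
 [695.71436   80.50385 ]]
pad 251.9787234042553 197.77659574468086 [[0.59072587 0.05029639 0.06      ]]
pad 278.96590909090907 197.9318181818182 [[ 0.59284312 -0.04109798  0.06      ]]
pin 251.87878787878788 197.73333333333332 [[0.59004968 0.05071522 0.072     ]]
pin 279.09090909090907 197.625 [[ 0.59305711 -0.04061263  0.072     ]]
```

Run:
```python
from h import *
a=cv2.imread("pics/scene0.png")[0:70,40:150]; b=cv2.imread("pics/top0.png")[290:384,400:512]
a=cv2.resize(a,(660,420),interpolation=cv2.INTER_CUBIC); cv2.imwrite("pics/gs.png",a)
cv2.imwrite("pics/gt.png",cv2.resize(b,(672,564),interpolation=cv2.INTER_CUBIC))
c=robot.get_calibration("top"); print(proj(c,robot.get_calibration("wrist")['eye']), proj(c,robot.read_state()['tool_pos']))
c=robot.get_calibration("scene"); print(proj(c,robot.get_calibration("wrist")['eye']), proj(c,robot.read_state()['tool_pos']))
c=robot.get_calibration("top");P=cloud(c,np.load("pics/top0.npy"))
s=robot.read_state(); M=R.from_rotvec(s['orientation']).as_matrix()
Q=(P.reshape(-1,3)-s['tool_pos'])@M
for src in ["top","scene"]:
    c=robot.get_calibration(src);P=cloud(c,np.load(f"pics/{src}0.npy")); Q=(P.reshape(-1,3)-s['tool_pos'])@M
    Q=Q[(abs(Q[:,0])<.2)&(abs(Q[:,1])<.12)&(Q[:,2]<0.0)]
    for z in np.arange(-0.4,0,0.02):
        q=Q[(Q[:,2]>=z)&(Q[:,2]<z+.02)]
        if len(q): print(src,round(z,2),len(q),q[:,:2].min(0).round(3),q[:,:2].max(0).round(3))
```

```text
[[476.39894228 311.77987909]] [[454.69245978 324.57238177]]
[[83.73710637 30.50110687]] [[101.40384617  56.8327374 ]]
top -0.4 130 [ 0.068 -0.12 ] [ 0.075 -0.059]
top -0.38 153 [ 0.067 -0.119] [ 0.075 -0.047]
top -0.36 168 [ 0.066 -0.119] [ 0.075 -0.035]
top -0.34 59 [ 0.066 -0.117] [ 0.074 -0.025]
top -0.3 1 [-0.022 -0.036] [-0.022 -0.036]
top -0.28 40 [ 0.035 -0.022] [0.042 0.011]
top -0.26 83 [ 0.028 -0.031] [0.042 0.018]
top -0.24 134 [ 0.019 -0.04 ] [0.044 0.029]
top -0.22 132 [ 0.012 -0.043] [0.043 0.03 ]
top -0.2 62 [ 0.002 -0.039] [0.038 0.01 ]
top -0.18 166 [-0.008 -0.043] [0.038 0.018]
top -0.16 50 [-0.013 -0.043] [ 0.03  -0.035]
top -0.14 746 [-0.024 -0.096] [0.036 0.093]
top -0.12 368 [-0.025 -0.095] [0.037 0.091]
top -0.1 130 [-0.03  -0.089] [0.037 0.085]
top -0.08 9 [0.003 0.047] [0.009 0.057]
top -0.06 11 [-0.005  0.044] [0.009 0.057]
top -0.04 24 [-0.011 -0.064] [0.01 0.06]
top -0.02 36 [-0.005 -0.064] [0.01  0.059]
scene -0.26 9 [ 0.038 -0.011] [0.044 0.011]
scene -0.24 159 [ 0.009 -0.041] [0.045 0.038]
scene -0.22 165 [-0.003 -0.045] [0.046 0.036]
scene -0.2 133 [-0.012 -0.041] [0.043 0.033]
scene -0.18 154 [-0.032 -0.044] [0.04  0.031]
scene -0.16 96 [-0.016 -0.043] [0.03  0.014]
scene -0.14 573 [-0.04  -0.097] [0.042 0.093]
scene -0.12 356 [-0.032 -0.096] [0.041 0.092]
scene -0.1 133 [-0.031 -0.089] [0.041 0.085]
scene -0.08 26 [-0.009 -0.065] [0.013 0.06 ]
scene -0.06 68 [-0.008 -0.066] [0.016 0.06 ]
scene -0.04 62 [-0.006 -0.065] [0.015 0.059]
scene -0.02 46 [-0.007 -0.064] [0.014 0.057]
```

View pics/gs.png

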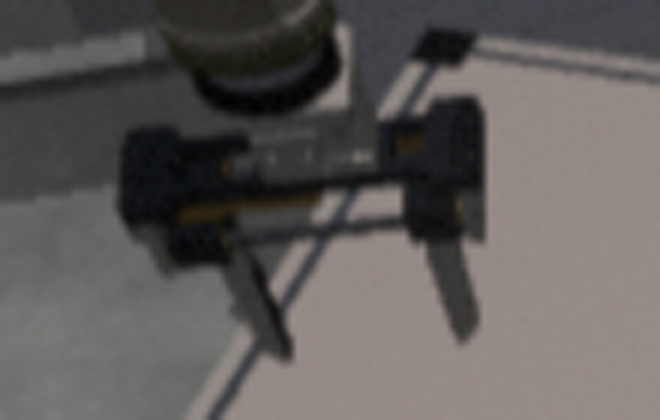

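View pics/gt.png

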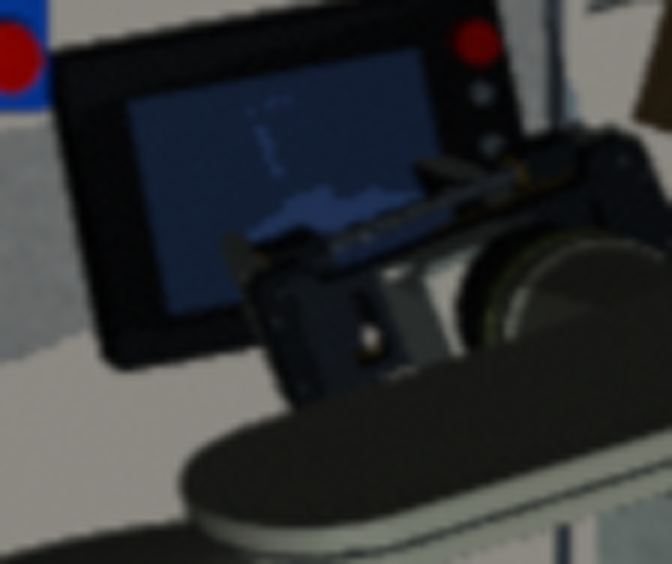

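```bash
cat >> h.py <<'E'
def yaw(s):
    M=R.from_rotvec(s['orientation']).as_matrix(); return np.degrees(np.arctan2(M[1,0],M[0,0]))
def goto(x,y,z,yw,s=None):
    s=s or robot.read_state(); M=R.from_rotvec(s['orientation']).as_matrix()
    d=M.T@(np.array([x,y,z])-s['tool_pos'])/0.3; dy=(yw-yaw(s)+180)%360-180
    print("t",s['t'],"pos",s['tool_pos'].round(4),"yaw",yaw(s).round(2),"F",s['force'].round(2),"open",s['opening'])
    print("tx,ty,tz",d.round(4),"turn",round(-dy/180,4), "rows>=",np.linalg.norm(d)*.3/.05, abs(dy)/8.59)
E
python3 -c "
from h import *
goto(0.4635,-0.269,0.219,105.5)"
```

```text
t 0.15 pos [ 0.2229 -0.5566  0.2178] yaw 21.82 F [ 0.17 -0.22 -0.34] open 0.09264702353952985
tx,ty,tz [ 1.1009 -0.592  -0.0029] turn -0.4649 rows>= 7.499639391006736 9.742097403511139
```

Request:
drive_tool([
  {"jaw": 1,"tx": 0.55,"ty": -0.296,"tz": 0,"turn": -0.235},
  {"jaw": 1,"tx": 0.55,"ty": -0.296,"tz": 0,"turn": -0.235},
  {"jaw": 1,"tx": 0.55,"ty": -0.296,"tz": 0,"turn": -0.235},
  {"jaw": 1,"tx": 0.55,"ty": -0.296,"tz": 0,"turn": -0.235},
  {"jaw": 1,"tx": 0.55,"ty": -0.296,"tz": 0,"turn": -0.235},
])

```text
t: 0.65
tool_pos: [0.3459, -0.4097, 0.2185]
orientation: [-2.653, -1.681, -0.002]
force: [-0.3, -1.2, -0.4]
opening: 0.0925
```

```bash
python3 -c "
from h import *
goto(0.4635,-0.269,0.219,105.5)"
```

```text
t 0.65 pos [ 0.3459 -0.4097  0.2185] yaw 64.72 F [-0.34 -1.19 -0.36] open 0.09251141331538697
tx,ty,tz [ 0.5913  0.1542 -0.0007] turn -0.2265 rows>= 3.6667061102304697 4.7471405126018
```

Request:
drive_tool([
  {"jaw": 1,"tx": 0.591,"ty": 0.154,"tz": 0,"turn": -0.228},
  {"jaw": 1,"tx": 0.591,"ty": 0.154,"tz": 0,"turn": -0.228},
  {"jaw": 1,"tx": 0.591,"ty": 0.154,"tz": 0,"turn": -0.228},
  {"jaw": 1,"tx": 0.591,"ty": 0.154,"tz": 0,"turn": -0.228},
  {"jaw": 1,"tx": 0.591,"ty": 0.154,"tz": 0,"turn": -0.228},
  {"jaw": 1,"tx": 0.591,"ty": 0.154,"tz": 0,"turn": -0.228},
  {"jaw": 1,"tx": 0.591,"ty": 0.154,"tz": 0,"turn": -0.228},
])

```text
t: 1.35
tool_pos: [0.4619, -0.274, 0.2184]
orientation: [-1.913, -2.491, 0.0]
force: [-0.2, -1.1, -0.2]
opening: 0.0928
```

```bash
python3 -c "
from h import *
goto(0.4635,-0.269,0.219,105.5)
c=robot.get_calibration('wrist'); p,d=robot.read_camera('wrist'); cv2.imwrite('pics/w1.png',p); np.savez('pics/w1.npz',d=d,p=p,**c)
"
```

```text
t 1.35 pos [ 0.4619 -0.274   0.2184] yaw 104.95 F [-0.18 -1.12 -0.17] open 0.09280143607002167
tx,ty,tz [ 0.0147  0.0095 -0.0021] turn -0.003 rows>= 0.10606869143928904 0.06389382922757816
```

View pics/w1.png

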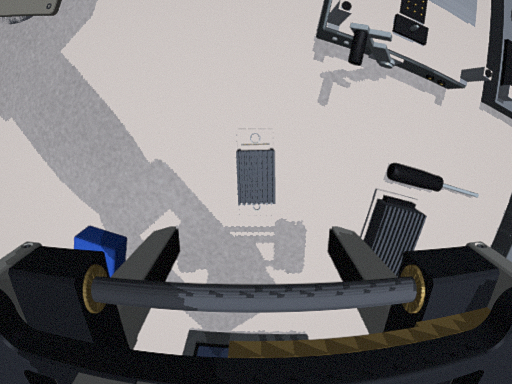

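Run:
```python
from h import *
z=np.load('pics/w1.npz'); c={k:z[k] for k in ['fx','fy','cx','cy','eye','attitude']}; p=z['p']
x0,y0=220,115; crop=cv2.resize(p[y0:225,x0:295],None,fx=7,fy=7,interpolation=cv2.INTER_CUBIC)[:,:525]; cv2.imwrite('pics/w1z.png',cv2.resize(crop,None,fx=.77,fy=.77))
g=cv2.cvtColor(p,cv2.COLOR_BGR2GRAY)
m=(g<110).astype(np.uint8); m[:145]=0;m[206:]=0;m[:,:230]=0;m[:,282:]=0
k=max(cv2.findContours(m,cv2.RETR_EXTERNAL,cv2.CHAIN_APPROX_NONE)[0],key=cv2.contourArea)
w=plane(c,k[:,0,:],0.034,True)[:,:2]; r=cv2.minAreaRect((w*1000).astype(np.float32)); print(cv2.boundingRect(k),r); print(cv2.boxPoints(r))
for uv in [(255,139),(257,208)]: print(plane(c,uv,0.005,True))
```

```text
(236, 148, 39, 57) ((464.6960144042969, -272.6416931152344), (44.565277099609375, 68.20410919189453), 16.442623138427734)
[[ 433.67188 -246.24152]
 [ 452.97742 -311.6563 ]
 [ 495.72015 -299.04187]
 [ 476.4146  -233.62708]]
[[ 0.45319342 -0.23149361  0.005     ]]
[[ 0.47962739 -0.31950933  0.005     ]]
```

View pics/w1z.png

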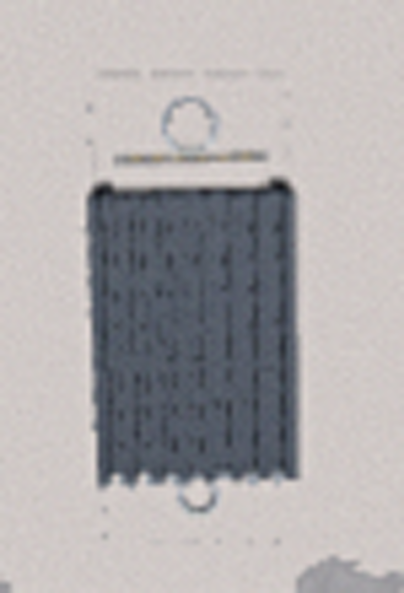

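```bash
python3 -c "
from h import *
goto(0.4653,-0.273,0.05,106.5)"
```

```text
t 1.4 pos [ 0.4617 -0.2743  0.2184] yaw 104.93 F [-0.29  0.07 -0.  ] open 0.09292211561626147
tx,ty,tz [0.001  0.0128 0.5615] turn -0.0087 rows>= 3.369795881475887 0.18333874084851867
```

Request:
drive_tool([
  {"jaw": 1,"tx": 0.001,"ty": 0.013,"tz": 0.2,"turn": -0.009},
  {"jaw": 1,"tx": 0.001,"ty": 0.013,"tz": 0.36,"turn": -0.009},
  {"jaw": 1,"tx": 0.001,"ty": 0.013,"tz": 0.5,"turn": -0.009},
  {"jaw": 1,"tx": 0.001,"ty": 0.013,"tz": 0.56,"turn": -0.009},
  {"jaw": 1,"tx": 0.001,"ty": 0.013,"tz": 0.56,"turn": -0.009},
  {"jaw": 1,"tx": 0.001,"ty": 0.013,"tz": 0.56,"turn": -0.009},
])

```text
t: 2.0
tool_pos: [0.4657, -0.2734, 0.0513]
orientation: [1.877, 2.519, -0.0]
force: [0.7, 0.4, -0.9]
opening: 0.0929
```

```bash
python3 -c "
from h import *
goto(0.4653,-0.273,0.006,106.5)
c=robot.get_calibration('wrist'); p,d=robot.read_camera('wrist'); cv2.imwrite('pics/w2.png',p); np.savez('pics/w2.npz',d=d,p=p,**c)
"
```

```text
t 2.0 pos [ 0.4657 -0.2734  0.0513] yaw 106.63 F [ 0.7   0.38 -0.88] open 0.09291590607023345
tx,ty,tz [ 0.0018 -0.001   0.151 ] turn 0.0007 rows>= 0.9061296952434208 0.015010547316076213
```

View pics/w2.png

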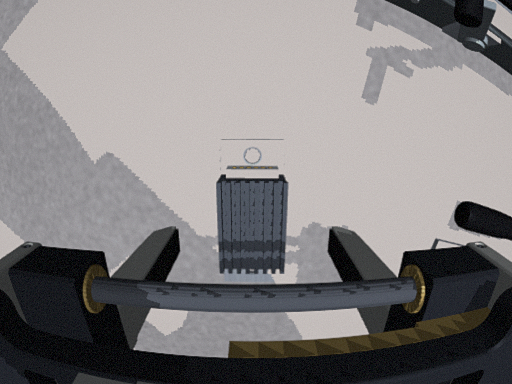

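Run:
```python
from h import *
z=np.load('pics/w2.npz'); c={k:z[k] for k in ['fx','fy','cx','cy','eye','attitude']}; p=z['p']
s=robot.read_state(); M=R.from_rotvec(s['orientation']).as_matrix()
for uv in [(252,155.5),(252,168)]:
    q=plane(c,uv,0.005,True); print(q,(q-s['tool_pos'])@M)
```

```text
[[ 0.4523626  -0.22993327  0.005     ]] [[ 0.04634006 -0.0011611   0.04742301]]
[[ 0.45496664 -0.23866649  0.005     ]] [[ 0.0372269  -0.00117065  0.04744182]]
```

Request:
drive_tool([
  {"jaw": 1,"tx": 0.002,"ty": -0.001,"tz": 0.08,"turn": 0},
  {"jaw": 1,"tx": 0.002,"ty": -0.001,"tz": 0.14,"turn": 0},
  {"jaw": 1,"tx": 0.002,"ty": -0.001,"tz": 0.15,"turn": 0},
  {"jaw": 1,"tx": 0.002,"ty": -0.001,"tz": 0.15,"turn": 0},
  {"jaw": 1,"tx": 0.002,"ty": -0.001,"tz": 0.15,"turn": 0},
])

```text
t: 2.55
tool_pos: [0.4666, -0.2731, 0.0077]
orientation: [1.872, 2.519, 0.0]
force: [0.2, -0.6, 1.1]
opening: 0.0927
```

Request:
drive_tool([
  {"jaw": 0,"tx": 0,"ty": 0,"tz": 0,"turn": 0},
  {"jaw": 0,"tx": 0,"ty": 0,"tz": 0,"turn": 0},
  {"jaw": 0,"tx": 0,"ty": 0,"tz": 0,"turn": 0},
  {"jaw": 0,"tx": 0,"ty": 0,"tz": 0,"turn": 0},
  {"jaw": 0,"tx": 0,"ty": 0,"tz": 0,"turn": 0},
  {"jaw": 0,"tx": 0,"ty": 0,"tz": 0,"turn": 0},
  {"jaw": 0,"tx": 0,"ty": 0,"tz": 0,"turn": 0},
  {"jaw": 0,"tx": 0,"ty": 0,"tz": 0,"turn": 0},
], force=35)

```text
t: 3.35
tool_pos: [0.4653, -0.2721, 0.0056]
orientation: [-1.873, -2.522, 0.0]
force: [-0.5, -0.4, -0.1]
opening: 0.0457
```

Request:
drive_tool([
  {"jaw": 0,"tz": -0.05},
  {"jaw": 0,"tz": -0.2},
  {"jaw": 0,"tz": -0.35},
  {"jaw": 0,"tz": -0.5},
  {"jaw": 0,"tz": -0.52},
  {"jaw": 0,"tz": -0.52},
])

```text
schema error: expected keys jaw, tx, ty, tz, turn
```

```bash
python3 -c "
from h import *
goto(0.5918,-0.085,0.16,91.6)"
```

```text
t 3.35 pos [ 0.4653 -0.2721  0.0056] yaw 106.78 F [-0.48 -0.4  -0.05] open 0.04570601542892155
tx,ty,tz [ 0.4755  0.5837 -0.5148] turn 0.0843 rows>= 5.472399864104934 1.766851690861397
```

Request:
drive_tool([
  {"jaw": 0,"tx": 0,"ty": 0,"tz": -0.05,"turn": 0},
  {"jaw": 0,"tx": 0,"ty": 0,"tz": -0.2,"turn": 0},
  {"jaw": 0,"tx": 0,"ty": 0,"tz": -0.35,"turn": 0},
  {"jaw": 0,"tx": 0,"ty": 0,"tz": -0.48,"turn": 0},
  {"jaw": 0,"tx": 0.1,"ty": 0.12,"tz": -0.515,"turn": 0.02},
  {"jaw": 0,"tx": 0.2,"ty": 0.25,"tz": -0.515,"turn": 0.05},
  {"jaw": 0,"tx": 0.3,"ty": 0.37,"tz": -0.515,"turn": 0.084},
  {"jaw": 0,"tx": 0.4,"ty": 0.49,"tz": -0.515,"turn": 0.084},
  {"jaw": 0,"tx": 0.455,"ty": 0.56,"tz": -0.515,"turn": 0.084},
  {"jaw": 0,"tx": 0.475,"ty": 0.584,"tz": -0.515,"turn": 0.084},
  {"jaw": 0,"tx": 0.475,"ty": 0.584,"tz": -0.515,"turn": 0.084},
  {"jaw": 0,"tx": 0.475,"ty": 0.584,"tz": -0.515,"turn": 0.084},
])

```text
t: 4.55
tool_pos: [0.5915, -0.0859, 0.1604]
orientation: [2.189, 2.253, -0.001]
force: [0.4, -1.2, -3.4]
opening: 0.0459
```

```bash
python3 -c "
from h import *
goto(0.5918,-0.085,0.16,91.6)
c=robot.get_calibration('wrist'); p,d=robot.read_camera('wrist'); cv2.imwrite('pics/w3.png',p); np.savez('pics/w3.npz',d=d,p=p,**c)
"
```

```text
t 4.55 pos [ 0.5915 -0.0859  0.1604] yaw 91.65 F [ 0.41 -1.17 -3.42] open 0.04589862837895763
tx,ty,tz [0.003  0.0012 0.0012] turn 0.0003 rows>= 0.020694360155050245 0.005341593817371728
```

View pics/w3.png

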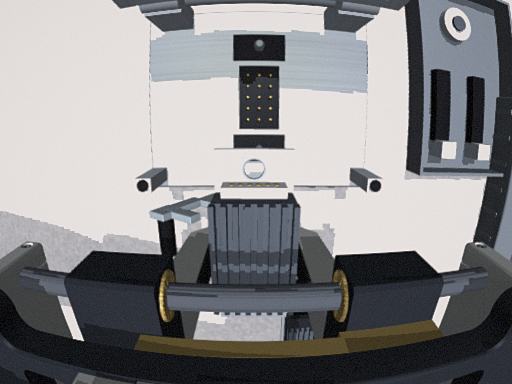

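Run:
```python
from h import *
z=np.load('pics/w3.npz'); c={k:z[k] for k in ['fx','fy','cx','cy','eye','attitude']}; p=z['p']
a=cv2.resize(p[30:65,225:295],None,fx=10,fy=10,interpolation=cv2.INTER_CUBIC); b=cv2.resize(p[125:200,205:305],None,fx=7,fy=7,interpolation=cv2.INTER_CUBIC)
cv2.imwrite('pics/w3a.png',a[:, :700]); cv2.imwrite('pics/w3b.png',b)
g=cv2.cvtColor(p,cv2.COLOR_BGR2GRAY)
def rect(x0,y0,x1,y1,zz,th):
    m=np.zeros_like(g); m[y0:y1,x0:x1]=(g[y0:y1,x0:x1]<th); m=cv2.morphologyEx(m,cv2.MORPH_CLOSE,np.ones((7,7)))
    k=max(cv2.findContours(m,cv2.RETR_EXTERNAL,cv2.CHAIN_APPROX_NONE)[0],key=cv2.contourArea)
    w=plane(c,k[:,0,:],zz,True)[:,:2]; r=cv2.minAreaRect((w*1000).astype(np.float32)); print(cv2.boundingRect(k),r)
rect(228,30,292,64,0.06,80)   # pad big
rect(232,63,286,132,0.056,70) # contact board
s=robot.read_state(); M=R.from_rotvec(s['orientation']).as_matrix()
q=plane(c,(255,168.5),s['tool_pos'][2]-0.0006,True); print("hole tool",(q-s['tool_pos'])@M)
for zz in (0.06,0.074): print("pin",zz,plane(c,(259.5,45),zz,True))
```

```text
(233, 35, 52, 26) ((592.7120971679688, 50.04125213623047), (45.016693115234375, 23.80382537841797), 2.065704107284546)
(239, 66, 40, 63) ((594.06298828125, 5.121543884277344), (34.725128173828125, 56.5987548828125), 1.8649488687515259)
hole tool [[0.04503131 0.00164875 0.00058165]]
pin 0.06 [[0.59341668 0.05213385 0.06      ]]
pin 0.074 [[0.59323785 0.04882851 0.074     ]]
```

View pics/w3a.png

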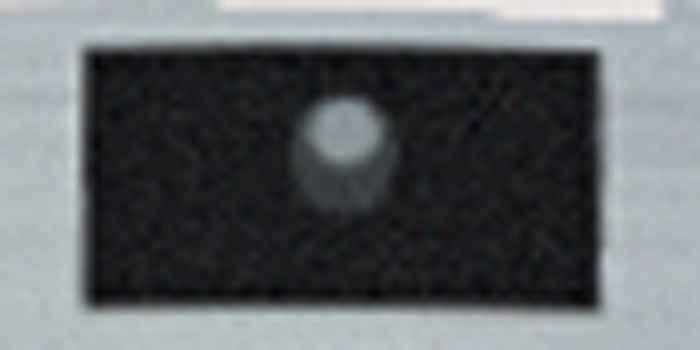

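View pics/w3b.png

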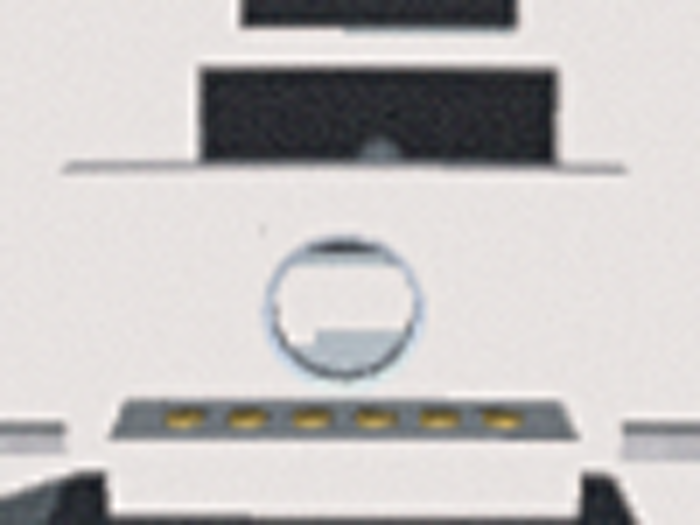

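Run:
```python
from h import *
z=np.load('pics/w3.npz'); c={k:z[k] for k in ['fx','fy','cx','cy','eye','attitude']}
s=robot.read_state(); M=R.from_rotvec(s['orientation']).as_matrix(); t=s['tool_pos']
def px(x,y,f,x0,y0): return ((x+.5)/f-.5+x0,(y+.5)/f-.5+y0)
pt=plane(c,px(344,130,10,225,30),0.074,True); pf=plane(c,px(345,158,10,225,30),0.06,True); print("pin",pt,pf,(pt-t)@M)
for zz in (-.0006,-.002): h=plane(c,px(344,308,7,205,125),t[2]+zz,True); print("hole",(h-t)@M)
# plate end corners, at top z
e=[(plane(c,px(x,y,7,205,125),t[2]-.0006,True)-t)@M for x,y in [(65,165),(625,165)]]; print("edge",e)
# pins small via contact board & pad small edges
for x,y in [(200,68),(556,68)]: print("smallpad far corners",plane(c,px(x,y,7,205,125),0.06,True))
for x,y in [(85,50),(598,50),(90,305),(598,305)]: print("bigpad corners",plane(c,px(x,y,10,225,30),0.06,True))
```

```text
pin [[0.59271938 0.05100035 0.074     ]] [[0.59303113 0.05179038 0.06      ]] [[0.13723574 0.00522678 0.08625361]]
hole [[0.04498901 0.00092203 0.00058196]]
hole [[0.0447286  0.0009237  0.00198206]]
edge [array([[ 0.05674892, -0.02145881,  0.00058628]]), array([[0.05681872, 0.02343205, 0.00056832]])]
smallpad far corners [[ 0.57242143 -0.029226    0.06      ]]
smallpad far corners [[ 0.61766124 -0.02779391  0.06      ]]
bigpad corners [[0.56984201 0.06158474 0.06      ]]
bigpad corners [[0.61507846 0.06320038 0.06      ]]
bigpad corners [[0.57107225 0.0376248  0.06      ]]
bigpad corners [[0.61564226 0.03917921 0.06      ]]
```

Request:
drive_tool([
  {"jaw": 0,"tx": 0.12,"ty": 0.007,"tz": 0,"turn": -0.001},
  {"jaw": 0,"tx": 0.23,"ty": 0.014,"tz": 0,"turn": -0.001},
  {"jaw": 0,"tx": 0.29,"ty": 0.014,"tz": 0.0,"turn": -0.001},
  {"jaw": 0,"tx": 0.307,"ty": 0.014,"tz": 0.05,"turn": -0.001},
  {"jaw": 0,"tx": 0.307,"ty": 0.014,"tz": 0.15,"turn": -0.001},
  {"jaw": 0,"tx": 0.307,"ty": 0.014,"tz": 0.22,"turn": -0.001},
  {"jaw": 0,"tx": 0.307,"ty": 0.014,"tz": 0.24,"turn": -0.001},
  {"jaw": 0,"tx": 0.307,"ty": 0.014,"tz": 0.24,"turn": -0.001},
  {"jaw": 0,"tx": 0.307,"ty": 0.014,"tz": 0.24,"turn": -0.001},
])

```text
t: 5.5
tool_pos: [0.594, 0.0061, 0.089]
orientation: [2.186, 2.255, 0.001]
force: [0.5, -0.5, -1.6]
opening: 0.0455
```

```bash
python3 -c "
from h import *
goto(0.593,0.005,0.066,91.8)
c=robot.get_calibration('wrist'); p,d=robot.read_camera('wrist'); cv2.imwrite('pics/w4.png',p); np.savez('pics/w4.npz',d=d,p=p,**c)
b=cv2.resize(p[125:200,205:305],None,fx=7,fy=7,interpolation=cv2.INTER_CUBIC); cv2.imwrite('pics/w4b.png',b)
"
```

```text
t 5.5 pos [0.594  0.0061 0.089 ] yaw 91.78 F [ 0.49 -0.5  -1.6 ] open 0.045454700591323824
tx,ty,tz [-0.0036 -0.0036  0.0765] turn -0.0001 rows>= 0.4600445318435287 0.002782875127871472
```

View pics/w4.png

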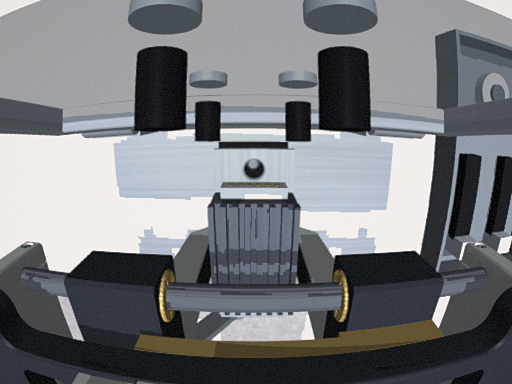

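View pics/w4b.png

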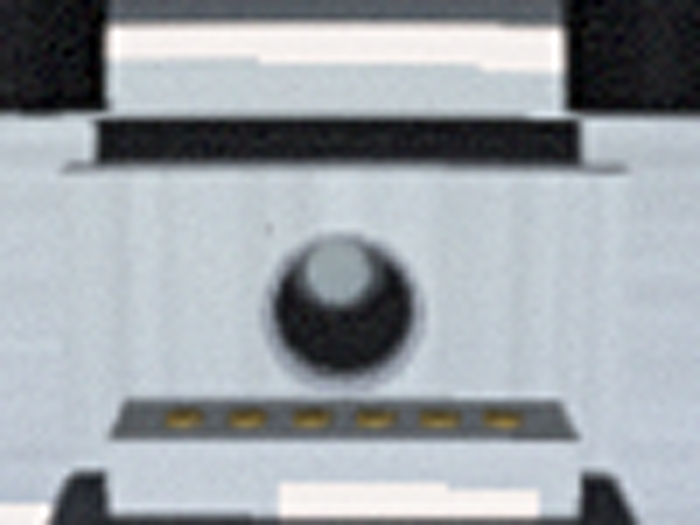

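Run:
```python
from h import *
z=np.load('pics/w4.npz'); c={k:z[k] for k in ['fx','fy','cx','cy','eye','attitude']}
s=robot.read_state(); M=R.from_rotvec(s['orientation']).as_matrix(); t=s['tool_pos']
def px(x,y,f,x0,y0): return ((x+.5)/f-.5+x0,(y+.5)/f-.5+y0)
pt=plane(c,px(339,268,7,205,125),0.074,True)
h=plane(c,px(344,308,7,205,125),t[2]-.0006,True); hb=plane(c,px(344,308,7,205,125),t[2]-.0006,True)
print(pt,"pin",(pt-t)@M,"hole",(h-t)@M, "shift needed mm",(((pt-h)@M)*1000).round(2))
# pad far edge corners vs plate corners (lateral)
for x,y,zz in [(97,120,.06),(580,120,.06)]: print("pad",(plane(c,px(x,y,7,205,125),zz,True)-t)@M)
for x,y in [(65,165),(625,165)]: print("plate",(plane(c,px(x,y,7,205,125),t[2]-.0006,True)-t)@M)
```

```text
[[0.59305313 0.05166152 0.074     ]] pin [[ 4.53420517e-02 -3.71509203e-05  1.55410441e-02]] hole [[0.04455837 0.00040146 0.00058616]] shift needed mm [[ 0.78 -0.44 14.95]]
pad [[ 0.05719953 -0.0226811   0.0294893 ]]
pad [[0.05719594 0.02244331 0.02958469]]
plate [[ 0.05630342 -0.0218792   0.00053519]]
plate [[0.05631496 0.02284645 0.00062974]]
```

Request:
drive_tool([
  {"jaw": 0,"tx": 0.003,"ty": -0.002,"tz": 0.0,"turn": 0},
  {"jaw": 0,"tx": 0.003,"ty": -0.002,"tz": 0.0,"turn": 0},
  {"jaw": 0,"tx": 0.003,"ty": -0.002,"tz": 0.02,"turn": 0},
  {"jaw": 0,"tx": 0.003,"ty": -0.002,"tz": 0.035,"turn": 0},
  {"jaw": 0,"tx": 0.003,"ty": -0.002,"tz": 0.05,"turn": 0},
  {"jaw": 0,"tx": 0.003,"ty": -0.002,"tz": 0.05,"turn": 0},
])

```text
t: 6.15
tool_pos: [0.5924, 0.008, 0.072]
orientation: [-2.185, -2.256, 0.001]
force: [0.8, -0.7, -2.6]
opening: 0.0457
```

```bash
python3 -c "
from h import *
goto(0.593,0.006,0.0656,91.8)
c=robot.get_calibration('wrist'); p,d=robot.read_camera('wrist'); cv2.imwrite('pics/w5.png',p); np.savez('pics/w5.npz',d=d,p=p,**c)
b=cv2.resize(p[125:200,205:305],None,fx=7,fy=7,interpolation=cv2.INTER_CUBIC); cv2.imwrite('pics/w5b.png',b)
"
```

```text
t 6.15 pos [0.5924 0.008  0.072 ] yaw 91.84 F [ 0.84 -0.72 -2.63] open 0.0456548439249109
tx,ty,tz [-0.0067  0.0019  0.0212] turn 0.0002 rows>= 0.13413425189399053 0.0050065744337276065
```

View pics/w5b.png

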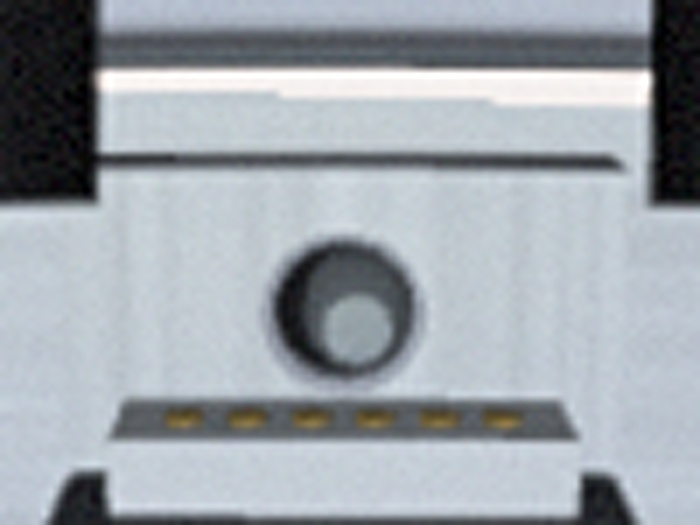

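Run:
```python
from h import *
z=np.load('pics/w5.npz'); c={k:z[k] for k in ['fx','fy','cx','cy','eye','attitude']}
s=robot.read_state(); M=R.from_rotvec(s['orientation']).as_matrix(); t=s['tool_pos']; print(s['t'],t,s['force'])
def px(x,y,f,x0,y0): return ((x+.5)/f-.5+x0,(y+.5)/f-.5+y0)
pt=plane(c,px(357,328,7,205,125),0.074,True)
h=plane(c,px(344,308,7,205,125),t[2]-.0006,True)
print(pt,"shift needed mm",(((pt-h)@M)*1000).round(2))
```

```text
6.2 [0.59252287 0.00795082 0.07244749] [-0.42481598  0.04942634 -2.14897165]
[[0.59287425 0.05148927 0.074     ]] shift needed mm [[-1.22  1.03 -2.15]]
```

Request:
drive_tool([
  {"jaw": 0,"tx": -0.004,"ty": 0.0035,"tz": 0.0,"turn": 0},
  {"jaw": 0,"tx": -0.004,"ty": 0.0035,"tz": 0.0,"turn": 0},
  {"jaw": 0,"tx": -0.004,"ty": 0.0035,"tz": 0.0,"turn": 0},
  {"jaw": 0,"tx": -0.004,"ty": 0.0035,"tz": 0.0,"turn": 0},
])

```text
t: 6.6
tool_pos: [0.594, 0.0068, 0.0732]
orientation: [2.186, 2.257, 0.0]
force: [-0.9, 0.6, -2.6]
opening: 0.0458
```

```bash
python3 -c "
from h import *
goto(0.593,0.006,0.0656,91.8)
c=robot.get_calibration('wrist'); p,d=robot.read_camera('wrist'); cv2.imwrite('pics/w6.png',p); np.savez('pics/w6.npz',d=d,p=p,**c)
b=cv2.resize(p[125:200,205:305],None,fx=7,fy=7,interpolation=cv2.INTER_CUBIC); cv2.imwrite('pics/w6b.png',b)
"
```

```text
t 6.6 pos [0.594  0.0068 0.0732] yaw 91.83 F [-0.86  0.61 -2.63] open 0.045771617577270114
tx,ty,tz [-0.0025 -0.0035  0.0255] turn 0.0002 rows>= 0.15512207176577386 0.003970872782445956
```

View pics/w6b.png

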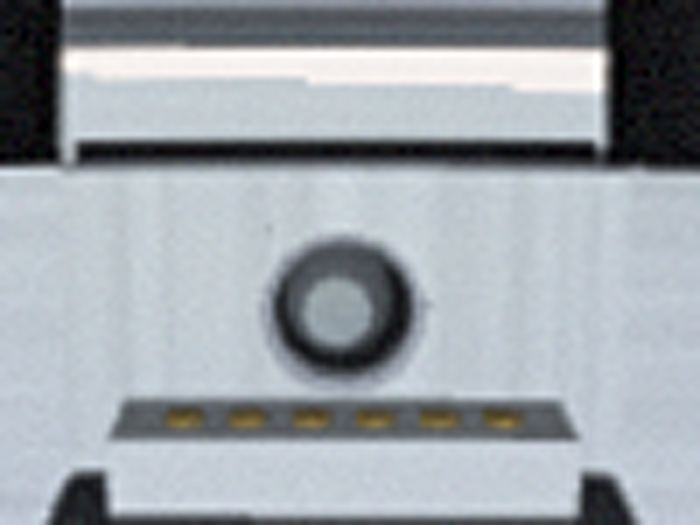

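Request:
drive_tool([
  {"jaw": 0,"tx": 0,"ty": -0.001,"tz": 0.006,"turn": 0},
  {"jaw": 0,"tx": 0,"ty": -0.001,"tz": 0.012,"turn": 0},
  {"jaw": 0,"tx": 0,"ty": -0.001,"tz": 0.018,"turn": 0},
  {"jaw": 0,"tx": 0,"ty": -0.001,"tz": 0.024,"turn": 0},
  {"jaw": 0,"tx": 0,"ty": -0.001,"tz": 0.026,"turn": 0},
  {"jaw": 0,"tx": 0,"ty": -0.001,"tz": 0.026,"turn": 0},
  {"jaw": 0,"tx": 0,"ty": -0.001,"tz": 0.026,"turn": 0},
])

```text
t: 7.35
tool_pos: [0.5937, 0.0068, 0.0656]
orientation: [2.185, 2.257, 0.0]
force: [-3.1, 0.4, 2.0]
opening: 0.0459
```

```bash
python3 -c "
from h import *
goto(0.593,0.006,0.0656,91.8)
c=robot.get_calibration('wrist'); p,d=robot.read_camera('wrist'); cv2.imwrite('pics/w7.png',p); np.savez('pics/w7.npz',d=d,p=p,**c)
b=cv2.resize(p[125:200,205:305],None,fx=7,fy=7,interpolation=cv2.INTER_CUBIC); cv2.imwrite('pics/w7b.png',b)
"
```

```text
t 7.35 pos [0.5937 0.0068 0.0656] yaw 91.84 F [-3.11  0.43  2.01] open 0.04591731533715987
tx,ty,tz [-0.0025 -0.0025 -0.    ] turn 0.0002 rows>= 0.02133087548414148 0.004653786289890196
```

View pics/w7b.png

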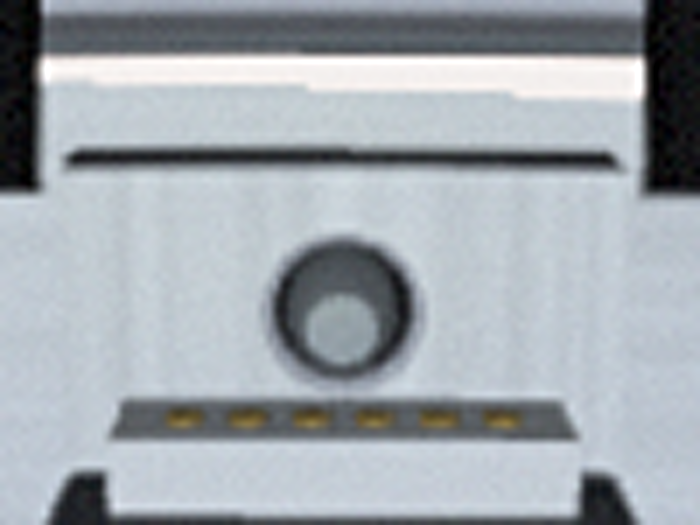

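Request:
drive_tool([
  {"jaw": 0,"tx": 0,"ty": 0,"tz": 0.002,"turn": 0},
  {"jaw": 0,"tx": 0,"ty": 0,"tz": 0.002,"turn": 0},
  {"jaw": 0.75,"tx": 0,"ty": 0,"tz": 0.002,"turn": 0},
  {"jaw": 0.75,"tx": 0,"ty": 0,"tz": 0.002,"turn": 0},
  {"jaw": 0.75,"tx": 0,"ty": 0,"tz": 0.002,"turn": 0},
  {"jaw": 0.75,"tx": 0,"ty": 0,"tz": 0.002,"turn": 0},
])

```text
t: 8.0
tool_pos: [0.5937, 0.0068, 0.0646]
orientation: [-2.185, -2.257, 0.0]
force: [-0.8, -0.7, 0.3]
opening: 0.0691
```

```bash
python3 -c "
from h import *
goto(0.593,0.006,0.0656,91.8)
c=robot.get_calibration('wrist'); p,d=robot.read_camera('wrist'); cv2.imwrite('pics/w8.png',p); np.savez('pics/w8.npz',d=d,p=p,**c)
"
```

```text
t 8.0 pos [0.5937 0.0068 0.0646] yaw 91.84 F [-0.79 -0.71  0.34] open 0.0691398890170523
tx,ty,tz [-0.0026 -0.0023 -0.0035] turn 0.0002 rows>= 0.02948453101710622 0.004510443991430462
```

View pics/w8.png

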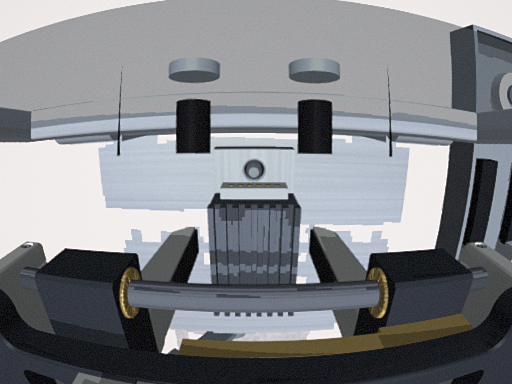

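Request:
drive_tool([
  {"jaw": 0.75,"tx": 0,"ty": 0,"tz": -0.04,"turn": 0},
  {"jaw": 0.75,"tx": 0,"ty": 0,"tz": -0.16,"turn": 0},
  {"jaw": 0.75,"tx": 0,"ty": 0,"tz": -0.3,"turn": 0},
  {"jaw": 0.75,"tx": -0.1,"ty": 0,"tz": -0.4,"turn": 0},
  {"jaw": 0.75,"tx": -0.22,"ty": 0,"tz": -0.45,"turn": 0},
  {"jaw": 0.75,"tx": -0.25,"ty": 0,"tz": -0.5,"turn": 0},
  {"jaw": 0.75,"tx": -0.25,"ty": 0,"tz": -0.5,"turn": 0},
  {"jaw": 0.75,"tx": -0.25,"ty": 0,"tz": -0.5,"turn": 0},
])

```text
t: 8.85
tool_pos: [0.5961, -0.0676, 0.2147]
orientation: [-2.186, -2.256, -0.001]
force: [-0.4, 0.8, 0.3]
opening: 0.0693
```

```bash
python3 -c "
from h import *
goto(0.593,0.006,0.0656,91.8)
c=robot.get_calibration('wrist'); p,d=robot.read_camera('wrist'); cv2.imwrite('pics/w9.png',p); np.savez('pics/w9.npz',d=d,p=p,**c)
"
```

```text
t 8.85 pos [ 0.5961 -0.0676  0.2147] yaw 91.82 F [-0.4   0.78  0.29] open 0.0693218889020945
tx,ty,tz [ 0.2452 -0.0026  0.4971] turn 0.0001 rows>= 3.3259944609820806 0.0019315413772328803
```

View pics/w9.png

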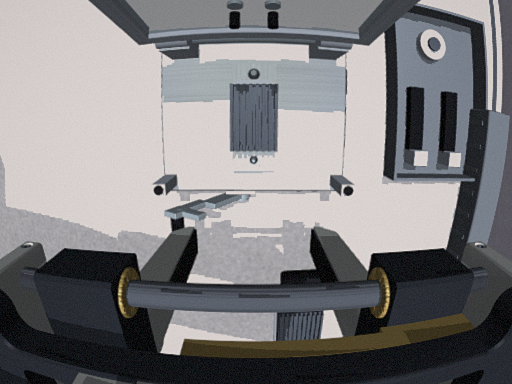

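Run:
```python
from h import *
z=np.load('pics/w9.npz'); c={k:z[k] for k in ['fx','fy','cx','cy','eye','attitude']}; P=cloud(c,z['d'],True)
for n,(a,b,e,f) in {"plate big":(238,70,246,76),"plate big r":(262,70,270,76),"plate small l":(238,158,246,164),"plate small r":(262,158,270,164),"body front":(236,130,272,145),"body back":(236,95,272,105)}.items(): 
    q=P[b:f,a:e,2]; print(n,np.nanmedian(q).round(4),np.nanstd(q).round(4), (~np.isnan(q)).sum())
cv2.imwrite('pics/w9z.png',cv2.resize(z['p'][60:185,215:295],None,fx=5,fy=5,interpolation=cv2.INTER_CUBIC))
# cover handle: from scene+top earlier
for src in ["top","scene"]:
    c=robot.get_calibration(src);Q=cloud(c,np.load(f"pics/{src}0.npy")).reshape(-1,3)
    q=Q[(Q[:,2]>.29)&(Q[:,0]>.58)&(Q[:,0]<.72)&(Q[:,1]>.08)&(Q[:,1]<.13)]; print(src,len(q),np.median(q,0).round(4),np.percentile(q,[5,95],axis=0).round(3))
```

```text
plate big 0.0637 0.0008 47
plate big r 0.0637 0.0006 48
plate small l 0.0638 0.0007 46
plate small r 0.0636 0.0007 48
body front 0.0917 0.0031 539
body back 0.0917 0.0031 358
top 138 [0.6498 0.1081 0.3094] [[0.607 0.103 0.305]
 [0.691 0.113 0.313]]
scene 158 [0.657  0.1102 0.3098] [[0.61  0.105 0.301]
 [0.697 0.115 0.313]]
```

View pics/w9z.png

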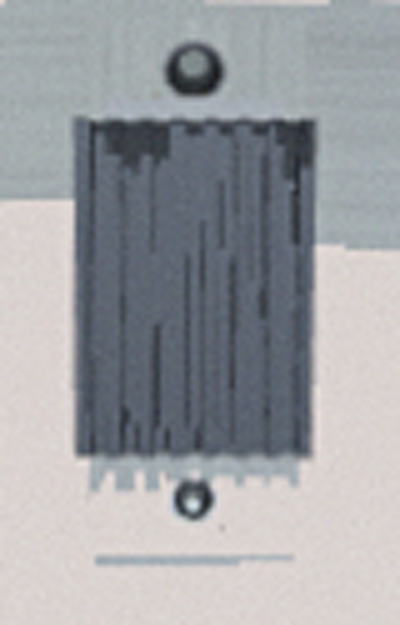

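```bash
python3 -c "
from h import *
goto(0.666,0.109,0.38,1.8)"
```

```text
t 8.9 pos [ 0.5956 -0.0671  0.2138] yaw 91.86 F [ 0.04 -0.76 -0.72] open 0.06964142426661057
tx,ty,tz [ 0.5795  0.2528 -0.5538] turn 0.5004 rows>= 5.04319561735268 10.484730509348895
```

Request:
drive_tool([
  {"jaw": 0.75,"tx": 0,"ty": 0,"tz": -0.15,"turn": 0.045},
  {"jaw": 0.75,"tx": 0,"ty": 0,"tz": -0.3,"turn": 0.09},
  {"jaw": 0.75,"tx": 0,"ty": 0,"tz": -0.45,"turn": 0.14},
  {"jaw": 0.75,"tx": 0,"ty": 0,"tz": -0.554,"turn": 0.185},
  {"jaw": 0.75,"tx": 0.1,"ty": 0.05,"tz": -0.554,"turn": 0.23},
  {"jaw": 0.75,"tx": 0.22,"ty": 0.1,"tz": -0.554,"turn": 0.28},
  {"jaw": 0.75,"tx": 0.34,"ty": 0.15,"tz": -0.554,"turn": 0.325},
  {"jaw": 0.75,"tx": 0.46,"ty": 0.2,"tz": -0.554,"turn": 0.37},
  {"jaw": 0.75,"tx": 0.55,"ty": 0.24,"tz": -0.554,"turn": 0.42},
  {"jaw": 0.75,"tx": 0.58,"ty": 0.253,"tz": -0.554,"turn": 0.465},
  {"jaw": 0.75,"tx": 0.58,"ty": 0.253,"tz": -0.554,"turn": 0.5},
  {"jaw": 0.75,"tx": 0.58,"ty": 0.253,"tz": -0.554,"turn": 0.5},
])

```text
t: 10.1
tool_pos: [0.6658, 0.1102, 0.3787]
orientation: [3.141, 0.052, -0.005]
force: [-0.3, 0.7, 0.3]
opening: 0.0698
```

Request:
drive_tool([
  {"jaw": 0.75,"tx": 0,"ty": 0,"tz": 0,"turn": 0},
  {"jaw": 0.75,"tx": 0,"ty": 0,"tz": 0,"turn": 0},
  {"jaw": 0.75,"tx": 0,"ty": 0,"tz": 0,"turn": 0},
])

```text
t: 10.4
tool_pos: [0.6662, 0.108, 0.3808]
orientation: [-3.141, -0.052, 0.0]
force: [0.5, 0.6, -0.1]
opening: 0.0698
```

```bash
python3 -c "
from h import *
goto(0.666,0.109,0.287,1.8)
c=robot.get_calibration('wrist'); p,d=robot.read_camera('wrist'); cv2.imwrite('pics/w10.png',p); np.savez('pics/w10.npz',d=d,p=p,**c)
P=cloud(c,d,True).reshape(-1,3); q=P[(P[:,2]>.29)&(P[:,2]<.32)&(P[:,0]>.58)&(P[:,0]<.72)&(P[:,1]>.07)&(P[:,1]<.14)]
print(len(q),np.median(q,0).round(4),np.percentile(q,[5,95],axis=0).round(4))
"
```

```text
t 10.4 pos [0.6662 0.108  0.3808] yaw 1.91 F [ 0.49  0.6  -0.11] open 0.06979809440645568
tx,ty,tz [-0.0006 -0.0034  0.3127] turn 0.0006 rows>= 1.876285213824278 0.013342065477067313
1464 [0.657  0.1083 0.309 ] [[0.6112 0.1026 0.3051]
 [0.6967 0.1138 0.3107]]
```

View pics/w10.png

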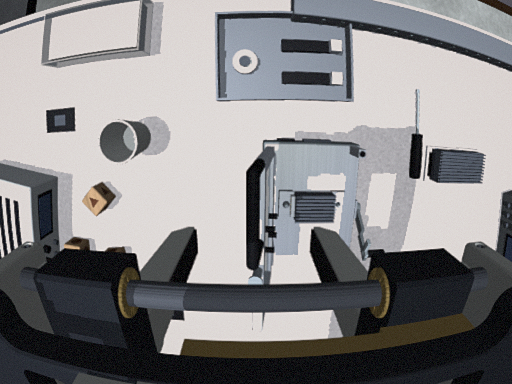

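Request:
drive_tool([
  {"jaw": 0.75,"tx": 0.005,"ty": -0.001,"tz": 0.1,"turn": 0},
  {"jaw": 0.75,"tx": 0.005,"ty": -0.001,"tz": 0.2,"turn": 0},
  {"jaw": 0.6,"tx": 0.005,"ty": -0.001,"tz": 0.28,"turn": 0},
  {"jaw": 0.5,"tx": 0.005,"ty": -0.001,"tz": 0.308,"turn": 0},
  {"jaw": 0.3,"tx": 0.005,"ty": -0.001,"tz": 0.308,"turn": 0},
  {"jaw": 0.2,"tx": 0.005,"ty": -0.001,"tz": 0.308,"turn": 0},
  {"jaw": 0,"tx": 0.005,"ty": -0.001,"tz": 0.308,"turn": 0},
  {"jaw": 0,"tx": 0.005,"ty": -0.001,"tz": 0.308,"turn": 0},
  {"jaw": 0,"tx": 0.005,"ty": -0.001,"tz": 0.308,"turn": 0},
  {"jaw": 0,"tx": 0.005,"ty": -0.001,"tz": 0.308,"turn": 0},
], force=15)

```text
t: 11.45
tool_pos: [0.6681, 0.1086, 0.2892]
orientation: [-3.141, -0.05, -0.001]
force: [-0.4, -1.3, 3.2]
opening: 0.011
```

Run:
```python
from h import *
goto(0.668,0.109,0.287,1.8)
s=robot.read_state(); M=R.from_rotvec(s['orientation']).as_matrix()
f=np.array([-0.0314,.9995,0])
for th0 in (1.70,):
    h=lambda th: 0.197*(-np.cos(th)*f+np.array([0,0,np.sin(th)]))
    for th in np.linspace(th0,0,25):
        d=M.T@(h(th)-h(th0))/0.3; print(round(th,3),d.round(3))
```

```text
t 11.45 pos [0.6681 0.1086 0.2892] yaw 1.84 F [-0.45 -1.32  3.22] open 0.011029031440033412
tx,ty,tz [-0.0003 -0.0013  0.0072] turn 0.0002 rows>= 0.04380346140351808 0.004854032643614254
1.7 [0. 0. 0.]
1.629 [-0.     0.046 -0.004]
1.558 [-0.     0.093 -0.005]
1.488 [-0.     0.139 -0.003]
1.417 [-0.     0.185  0.002]
1.346 [-0.     0.231  0.011]
1.275 [-0.     0.276  0.023]
1.204 [-0.     0.32   0.038]
1.133 [-0.     0.363  0.056]
1.062 [-0.     0.404  0.077]
0.992 [-0.     0.444  0.102]
0.921 [-0.     0.482  0.128]
0.85 [-0.001  0.518  0.158]
0.779 [-0.001  0.552  0.19 ]
0.708 [-0.001  0.583  0.224]
0.638 [-0.001  0.612  0.26 ]
0.567 [-0.001  0.639  0.299]
0.496 [-0.001  0.662  0.339]
0.425 [-0.001  0.683  0.38 ]
0.354 [-0.001  0.701  0.423]
0.283 [-0.001  0.715  0.467]
0.212 [-0.001  0.727  0.513]
0.142 [-0.001  0.735  0.558]
0.071 [-0.001  0.74   0.605]
0.0 [-0.001  0.741  0.651]
```

Request:
drive_tool([
  {"jaw": 0,"tx": 0,"ty": 0.046,"tz": -0.004,"turn": 0},
  {"jaw": 0,"tx": 0,"ty": 0.093,"tz": -0.005,"turn": 0},
  {"jaw": 0,"tx": 0,"ty": 0.139,"tz": -0.003,"turn": 0},
  {"jaw": 0,"tx": 0,"ty": 0.185,"tz": 0.002,"turn": 0},
  {"jaw": 0,"tx": 0,"ty": 0.231,"tz": 0.011,"turn": 0},
  {"jaw": 0,"tx": 0,"ty": 0.276,"tz": 0.023,"turn": 0},
  {"jaw": 0,"tx": 0,"ty": 0.32,"tz": 0.038,"turn": 0},
  {"jaw": 0,"tx": 0,"ty": 0.363,"tz": 0.056,"turn": 0},
  {"jaw": 0,"tx": 0,"ty": 0.404,"tz": 0.077,"turn": 0},
  {"jaw": 0,"tx": 0,"ty": 0.444,"tz": 0.102,"turn": 0},
  {"jaw": 0,"tx": 0,"ty": 0.482,"tz": 0.128,"turn": 0},
  {"jaw": 0,"tx": -0.001,"ty": 0.518,"tz": 0.158,"turn": 0},
])

```text
t: 12.65
tool_pos: [0.6726, -0.0478, 0.2403]
orientation: [3.141, 0.05, -0.0]
force: [0.2, 1.1, 1.6]
opening: 0.0114
```

Run:
```python
from h import *
c=robot.get_calibration('wrist'); p,d=robot.read_camera('wrist'); cv2.imwrite('pics/w11.png',p)
s=robot.read_state(); print(s['tool_pos'],s['force'],s['opening'])
M=R.from_rotvec(s['orientation']).as_matrix()
f=np.array([-0.0314,.9995,0])
hb=np.array([0.592,0.0812,0.11]); b=s['tool_pos']+[0,0,.017]; v=b-hb; y=v@f; print("th",np.arctan2(v[2],-y),"r",np.hypot(v[2],y))
```

```text
[ 0.67244942 -0.04972553  0.23843548] [ 3.16429349 -3.00226634 -0.0927928 ] 0.011426112080539784
th 0.8285864015628277 r 0.19734069910632898
```

View pics/w11.png

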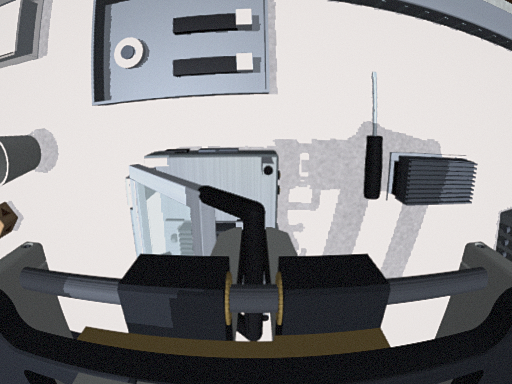

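Request:
drive_tool([
  {"jaw": 0,"tx": 0,"ty": 0.034,"tz": 0.032,"turn": 0},
  {"jaw": 0,"tx": 0,"ty": 0.065,"tz": 0.066,"turn": 0},
  {"jaw": 0,"tx": 0,"ty": 0.094,"tz": 0.102,"turn": 0},
  {"jaw": 0,"tx": 0,"ty": 0.121,"tz": 0.141,"turn": 0},
  {"jaw": 0,"tx": 0,"ty": 0.144,"tz": 0.181,"turn": 0},
  {"jaw": 0,"tx": 0,"ty": 0.165,"tz": 0.222,"turn": 0},
  {"jaw": 0,"tx": 0,"ty": 0.183,"tz": 0.265,"turn": 0},
  {"jaw": 0,"tx": 0,"ty": 0.197,"tz": 0.309,"turn": 0},
  {"jaw": 0,"tx": 0,"ty": 0.209,"tz": 0.355,"turn": 0},
  {"jaw": 0,"tx": 0,"ty": 0.217,"tz": 0.4,"turn": 0},
  {"jaw": 0,"tx": 0,"ty": 0.222,"tz": 0.43,"turn": 0},
  {"jaw": 0,"tx": 0,"ty": 0.222,"tz": 0.447,"turn": 0},
], force=25)

```text
t: 13.9
tool_pos: [0.6745, -0.1133, 0.1058]
orientation: [-3.141, -0.051, 0.001]
force: [-2.6, 2.0, 2.0]
opening: 0.0111
```

Run:
```python
from h import *
s=robot.read_state(); print(s['tool_pos'],s['force'],s['opening'])
f=np.array([-0.0314,.9995,0])
hb=np.array([0.592,0.0812,0.11]); b=s['tool_pos']+[0,0,.017]; v=b-hb; y=v@f; print("th",np.arctan2(v[2],-y),"r",np.hypot(v[2],y))
```

```text
[ 0.67452763 -0.11331088  0.105773  ] [-2.60897886  2.02253049  2.02378483] 0.01113600065097346
th 0.0647452755490963 r 0.19741863194167444
```

Request:
drive_tool([
  {"jaw": 0,"tx": 0,"ty": 0.001,"tz": 0.015,"turn": 0},
  {"jaw": 0,"tx": 0,"ty": 0.001,"tz": 0.03,"turn": 0},
  {"jaw": 0,"tx": 0,"ty": 0.001,"tz": 0.04,"turn": 0},
  {"jaw": 0,"tx": 0,"ty": 0.001,"tz": 0.046,"turn": 0},
  {"jaw": 0,"tx": 0,"ty": 0.001,"tz": 0.05,"turn": 0},
  {"jaw": 0,"tx": 0,"ty": 0.001,"tz": 0.05,"turn": 0},
  {"jaw": 0,"tx": 0,"ty": 0.001,"tz": 0.05,"turn": 0},
])

```text
t: 14.6
tool_pos: [0.6748, -0.1136, 0.0946]
orientation: [3.141, 0.051, 0.001]
force: [-12.1, 3.7, 15.2]
opening: 0.0113
```

Run:
```python
from h import *
s=robot.read_state(); print(s['tool_pos'],s['force'],s['opening'])
f=np.array([-0.0314,.9995,0])
hb=np.array([0.592,0.0812,0.11]); b=s['tool_pos']+[0,0,.017]; v=b-hb; y=v@f; print("th",np.arctan2(v[2],-y),"r",np.hypot(v[2],y))
```

```text
[ 0.67478322 -0.11363402  0.09461924] [-12.06068369   3.71300209  15.24552113] 0.011343268270070246
th 0.008205313209590476 r 0.19734263453558712
```

Request:
drive_tool([
  {"jaw": 0.3,"tx": 0,"ty": 0.001,"tz": -0.003,"turn": 0},
  {"jaw": 0.3,"tx": 0,"ty": 0.001,"tz": -0.003,"turn": 0},
  {"jaw": 0.3,"tx": 0,"ty": 0.001,"tz": -0.003,"turn": 0},
  {"jaw": 0.3,"tx": 0,"ty": 0.001,"tz": -0.003,"turn": 0},
  {"jaw": 0.3,"tx": 0,"ty": 0.001,"tz": -0.05,"turn": 0},
  {"jaw": 0.3,"tx": 0,"ty": 0.001,"tz": -0.1,"turn": 0},
  {"jaw": 0.3,"tx": 0,"ty": 0.001,"tz": -0.2,"turn": 0},
  {"jaw": 0.3,"tx": 0,"ty": 0.001,"tz": -0.3,"turn": 0},
  {"jaw": 0.3,"tx": 0,"ty": 0.001,"tz": -0.4,"turn": 0},
  {"jaw": 0.3,"tx": 0,"ty": 0.001,"tz": -0.4,"turn": 0},
  {"jaw": 0.3,"tx": 0,"ty": 0.001,"tz": -0.4,"turn": 0},
])

```text
t: 15.7
tool_pos: [0.6758, -0.1143, 0.2148]
orientation: [3.14, 0.05, 0.006]
force: [-0.2, 0.1, -0.3]
opening: 0.0272
```

```bash
python3 -c "
from h import *
goto(0.6,-0.1,0.2,91.8)
c=robot.get_calibration('wrist'); p,d=robot.read_camera('wrist'); cv2.imwrite('pics/w12.png',p); np.savez('pics/w12.npz',d=d,p=p,**c)
"
```

```text
t 15.7 pos [ 0.6758 -0.1143  0.2148] yaw 1.84 F [-0.24  0.11 -0.3 ] open 0.027226982104799898
tx,ty,tz [-0.2513 -0.0556  0.0483] turn -0.4998 rows>= 1.5713048277569681 10.472908801221763
```

View pics/w12.png

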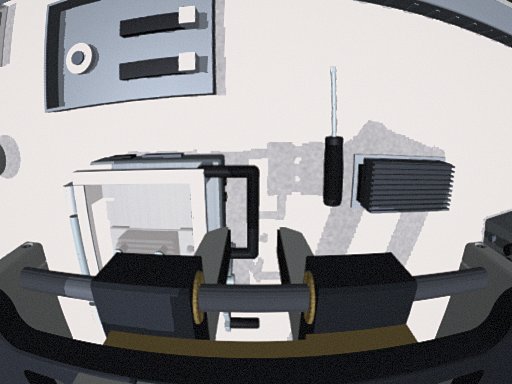

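Run:
```python
from h import *
z=np.load('pics/w12.npz'); c={k:z[k] for k in ['fx','fy','cx','cy','eye','attitude']}; P=cloud(c,z['d'],True)
def med(a,b,e,f): q=P[b:f,a:e].reshape(-1,3); return np.nanmedian(q,0).round(4)
print("bar",med(251,180,256,240),"frame top edge",med(100,173,190,180),"frame left",med(75,190,84,230),"knob",med(236,319,252,327))
for n in ["top","scene"]:
    p,d=robot.read_camera(n); cc=robot.get_calibration(n); Q=cloud(cc,d).reshape(-1,3)
    q=Q[(Q[:,0]>.5)&(Q[:,0]<.6)&(Q[:,1]<-.10)&(Q[:,1]>-.15)&(Q[:,2]>.03)]; print(n,len(q),np.median(q,0).round(4),np.percentile(q,[2,98],axis=0).round(4))
    q=Q[(Q[:,0]>.49)&(Q[:,0]<.53)&(Q[:,1]<.06)&(Q[:,1]>-.06)&(Q[:,2]>.03)]; print(n,len(q),np.percentile(q,[2,50,98],axis=0).round(4))
    x0,y0,x1,y1=(220,140,330,250) if n=="top" else (170,130,290,250)
    cv2.imwrite(f'pics/{n}13.png',cv2.resize(p[y0:y1,x0:x1],None,fx=5,fy=5,interpolation=cv2.INTER_CUBIC))
```

```text
bar [ 0.6639 -0.1144  0.1146] frame top edge [ 0.6936 -0.0098  0.1148] frame left [0.6562 0.071  0.1147] knob [ 0.5255 -0.1079  0.1113]
top 920 [ 0.5448 -0.1335  0.6324] [[ 0.5025 -0.1491  0.1109]
 [ 0.5968 -0.1112  0.6418]]
top 752 [[ 0.4906 -0.0524  0.1081]
 [ 0.5065 -0.011   0.5534]
 [ 0.5294  0.0551  0.6414]]
scene 1255 [ 0.5485 -0.1303  0.609 ] [[ 0.5018 -0.1461  0.5489]
 [ 0.5968 -0.117   0.6405]]
scene 1023 [[ 0.491  -0.0582  0.1105]
 [ 0.5053 -0.0093  0.5828]
 [ 0.5288  0.054   0.6404]]
```

View pics/top13.png

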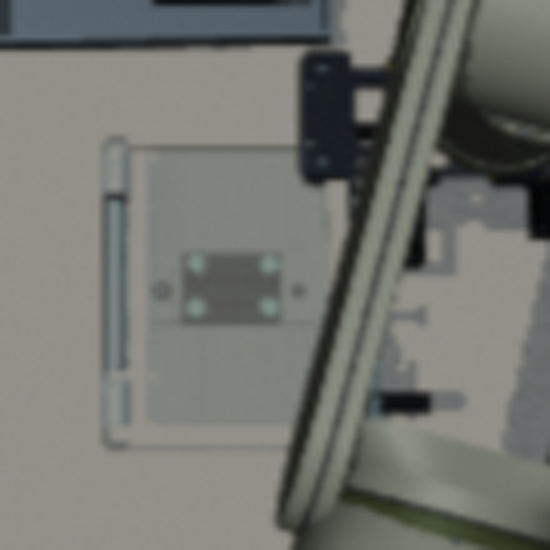

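View pics/scene13.png

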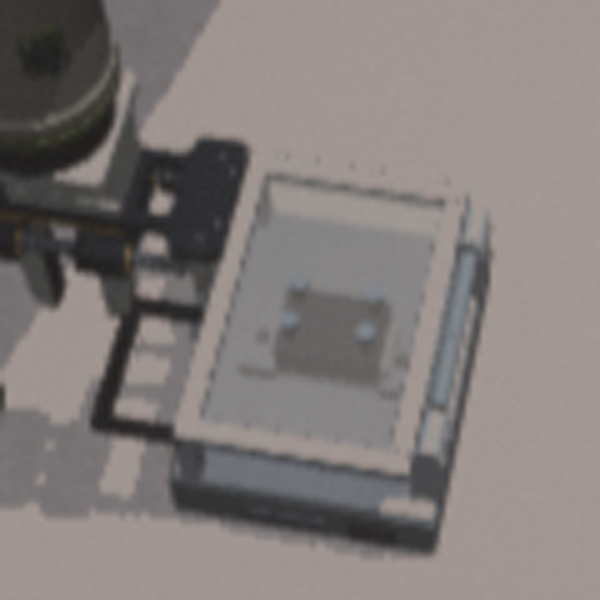

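Run:
```python
from h import *
for n,b in (("top",(297,217,305,224)),("scene",(202,165,211,168))):
    c=robot.get_calibration(n); d=np.load(f"pics/{n}0.npy"); P=cloud(c,d); a,y,e,f=b
    g=cv2.imread(f"pics/{n}0.png").sum(2)
    for v in range(y,f): print(n,v,[tuple(P[v,u].round(3)) for u in range(a,e,2)],g[v,a:e])
z=np.load('pics/w9.npz'); c={k:z[k] for k in ['fx','fy','cx','cy','eye','attitude']}; P=cloud(c,z['d'],True)
q=P[205:235,160:200].reshape(-1,3); q=q[(q[:,2]>.03)]; print(np.percentile(q,[2,50,98],axis=0).round(3))
q=P[222:235,172:186].reshape(-1,3); print(np.percentile(q,[2,50,98],axis=0).round(3))
goto(0.555,-0.13,0.2,91.8)
```

```text
top 217 [(np.float64(0.532), np.float64(-0.111), np.float64(-0.002)), (np.float64(0.532), np.float64(-0.118), np.float64(-0.005)), (np.float64(nan), np.float64(nan), np.float64(nan)), (np.float64(0.532), np.float64(-0.132), np.float64(-0.001))] [336 302 301 302 296 300 353 388]
top 218 [(np.float64(0.526), np.float64(-0.097), np.float64(0.112)), (np.float64(0.526), np.float64(-0.104), np.float64(0.113)), (np.float64(0.526), np.float64(-0.111), np.float64(0.106)), (np.float64(0.526), np.float64(-0.117), np.float64(0.11))] [197 178 175 172 168 173 200 222]
top 219 [(np.float64(0.522), np.float64(-0.097), np.float64(0.114)), (np.float64(0.523), np.float64(-0.104), np.float64(0.115)), (np.float64(0.523), np.float64(-0.11), np.float64(0.113)), (np.float64(0.523), np.float64(-0.117), np.float64(0.113))] [74 63 60 58 57 59 65 71]
top 220 [(np.float64(0.519), np.float64(-0.098), np.float64(0.109)), (np.float64(0.519), np.float64(-0.104), np.float64(0.113)), (np.float64(0.519), np.float64(-0.11), np.float64(0.115)), (np.float64(0.52), np.float64(-0.116), np.float64(0.117))] [51 41 41 42 39 39
[... 1498 characters left out ...]
0.112))] [179 142 136 149 142 155 166 164 183]
scene 167 [(np.float64(0.526), np.float64(-0.121), np.float64(0.112)), (np.float64(0.525), np.float64(-0.115), np.float64(0.112)), (np.float64(0.525), np.float64(-0.108), np.float64(0.115)), (np.float64(0.523), np.float64(-0.102), np.float64(0.114)), (np.float64(0.52), np.float64(-0.096), np.float64(0.111))] [186 150 152 143 143 140 141 141 140]
[[ 0.511 -0.104  0.09 ]
 [ 0.53  -0.087  0.113]
 [ 0.561 -0.059  0.225]]
[[nan nan nan]
 [nan nan nan]
 [nan nan nan]]
t 15.85 pos [ 0.674  -0.1138  0.2107] yaw 1.84 F [-0.03  0.25 -0.67] open 0.028329103770469967
tx,ty,tz [-0.3982  0.0412  0.0366] turn -0.4998 rows>= 2.411876498903828 10.472890957631261
```

Run:
```python
from h import *
goto(0.5195,-0.113,0.19,91.8)
```

```text
t 15.85 pos [ 0.674  -0.1138  0.2107] yaw 1.84 F [-0.03  0.25 -0.67] open 0.028329103770469967
tx,ty,tz [-0.5146 -0.0192  0.0702] turn -0.4998 rows>= 3.1181750782880715 10.472890957631261
```

Request:
drive_tool([
  {"jaw": 0.45,"tx": -0.05,"ty": -0.002,"tz": 0.01,"turn": -0.047},
  {"jaw": 0.45,"tx": -0.1,"ty": -0.004,"tz": 0.02,"turn": -0.094},
  {"jaw": 0.45,"tx": -0.15,"ty": -0.006,"tz": 0.03,"turn": -0.14},
  {"jaw": 0.45,"tx": -0.21,"ty": -0.008,"tz": 0.04,"turn": -0.187},
  {"jaw": 0.45,"tx": -0.27,"ty": -0.01,"tz": 0.05,"turn": -0.234},
  {"jaw": 0.45,"tx": -0.33,"ty": -0.012,"tz": 0.06,"turn": -0.28},
  {"jaw": 0.45,"tx": -0.39,"ty": -0.014,"tz": 0.07,"turn": -0.327},
  {"jaw": 0.45,"tx": -0.45,"ty": -0.016,"tz": 0.07,"turn": -0.374},
  {"jaw": 0.45,"tx": -0.5,"ty": -0.018,"tz": 0.07,"turn": -0.42},
  {"jaw": 0.45,"tx": -0.515,"ty": -0.019,"tz": 0.07,"turn": -0.467},
  {"jaw": 0.45,"tx": -0.515,"ty": -0.019,"tz": 0.07,"turn": -0.5},
  {"jaw": 0.45,"tx": -0.515,"ty": -0.019,"tz": 0.07,"turn": -0.5},
])

```text
t: 17.05
tool_pos: [0.5192, -0.113, 0.1899]
orientation: [-2.183, -2.257, 0.001]
force: [0.4, -0.8, -0.7]
opening: 0.0418
```

Request:
drive_tool([
  {"jaw": 0.45,"tx": 0,"ty": 0,"tz": 0,"turn": 0},
  {"jaw": 0.45,"tx": 0,"ty": 0,"tz": 0,"turn": 0},
  {"jaw": 0.45,"tx": 0,"ty": 0,"tz": 0,"turn": 0},
])

```text
t: 17.35
tool_pos: [0.52, -0.1132, 0.1907]
orientation: [-2.187, -2.255, 0.0]
force: [0.4, 0.4, 0.2]
opening: 0.0418
```

```bash
python3 -c "
from h import *
goto(0.5195,-0.113,0.098,91.8)
c=robot.get_calibration('wrist'); p,d=robot.read_camera('wrist'); cv2.imwrite('pics/w14.png',p); np.savez('pics/w14.npz',d=d,p=p,**c)
P=cloud(c,d,True).reshape(-1,3); q=P[(P[:,2]>.08)&(P[:,2]<.125)&(P[:,0]>.49)&(P[:,0]<.56)&(P[:,1]>-.14)&(P[:,1]<-.098)]
print(len(q),np.percentile(q,[3,50,97],axis=0).round(4))
"
```

```text
t 17.35 pos [ 0.52   -0.1132  0.1907] yaw 91.75 F [0.38 0.42 0.23] open 0.041847334131366876
tx,ty,tz [ 0.0006 -0.0016  0.3091] turn -0.0003 rows>= 1.854905724081314 0.005329959990076235
477 [[ 0.5151 -0.1242  0.1076]
 [ 0.5215 -0.1112  0.1119]
 [ 0.5281 -0.0989  0.1139]]
```

View pics/w14.png

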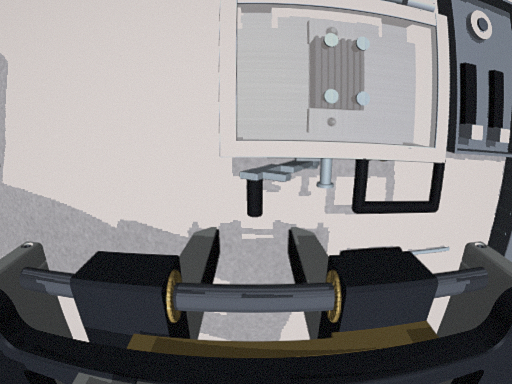

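Request:
drive_tool([
  {"jaw": 0.45,"tx": 0,"ty": 0.004,"tz": 0.12,"turn": 0},
  {"jaw": 0.45,"tx": 0,"ty": 0.004,"tz": 0.22,"turn": 0},
  {"jaw": 0.45,"tx": 0,"ty": 0.004,"tz": 0.29,"turn": 0},
  {"jaw": 0.45,"tx": 0,"ty": 0.004,"tz": 0.309,"turn": 0},
  {"jaw": 0.3,"tx": 0,"ty": 0.004,"tz": 0.309,"turn": 0},
  {"jaw": 0.2,"tx": 0,"ty": 0.004,"tz": 0.309,"turn": 0},
  {"jaw": 0,"tx": 0,"ty": 0.004,"tz": 0.309,"turn": 0},
  {"jaw": 0,"tx": 0,"ty": 0.004,"tz": 0.309,"turn": 0},
  {"jaw": 0,"tx": 0,"ty": 0.004,"tz": 0.309,"turn": 0},
], force=8)

```text
t: 18.3
tool_pos: [0.5217, -0.1135, 0.0995]
orientation: [2.185, 2.256, 0.0]
force: [-3.3, 0.1, 5.4]
opening: 0.0135
```

Run:
```python
from h import *
goto(0.5215,-0.113,0.098,91.8)
p,d=robot.read_camera('wrist'); cv2.imwrite('pics/w15.png',p)
f0=.71
for f in np.linspace(f0,.10,13): print(round(f,3),"ty",round(.095*(np.sin(f0)-np.sin(f))/.3,3),"tz",round(-.095*(np.cos(f)-np.cos(f0))/.3,3))
```

```text
t 18.3 pos [ 0.5217 -0.1135  0.0995] yaw 91.83 F [-3.3   0.14  5.38] open 0.013496269730350608
tx,ty,tz [ 0.0018 -0.0006  0.005 ] turn 0.0002 rows>= 0.031789483629770694 0.0036868184064650163
0.71 ty 0.0 tz -0.0
0.659 ty 0.012 tz -0.01
0.608 ty 0.025 tz -0.02
0.558 ty 0.039 tz -0.029
0.507 ty 0.053 tz -0.037
0.456 ty 0.067 tz -0.044
0.405 ty 0.082 tz -0.051
0.354 ty 0.097 tz -0.057
0.303 ty 0.112 tz -0.062
0.252 ty 0.127 tz -0.066
0.202 ty 0.143 tz -0.07
0.151 ty 0.159 tz -0.073
0.1 ty 0.175 tz -0.075
```

View pics/w15.png

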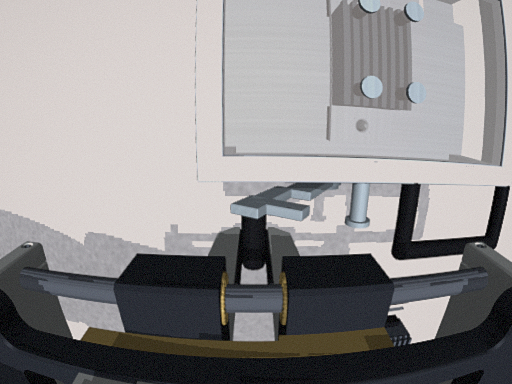

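Request:
drive_tool([
  {"jaw": 0,"tx": 0,"ty": 0.012,"tz": -0.01,"turn": 0},
  {"jaw": 0,"tx": 0,"ty": 0.025,"tz": -0.02,"turn": 0},
  {"jaw": 0,"tx": 0,"ty": 0.039,"tz": -0.029,"turn": 0},
  {"jaw": 0,"tx": 0,"ty": 0.053,"tz": -0.037,"turn": 0},
  {"jaw": 0,"tx": 0,"ty": 0.067,"tz": -0.044,"turn": 0},
  {"jaw": 0,"tx": 0,"ty": 0.082,"tz": -0.051,"turn": 0},
  {"jaw": 0,"tx": 0,"ty": 0.097,"tz": -0.057,"turn": 0},
  {"jaw": 0,"tx": 0,"ty": 0.112,"tz": -0.062,"turn": 0},
  {"jaw": 0,"tx": 0,"ty": 0.127,"tz": -0.066,"turn": 0},
  {"jaw": 0,"tx": 0,"ty": 0.143,"tz": -0.07,"turn": 0},
  {"jaw": 0,"tx": 0,"ty": 0.152,"tz": -0.073,"turn": 0},
])

```text
t: 19.45
tool_pos: [0.5673, -0.1116, 0.12]
orientation: [-2.185, -2.257, -0.0]
force: [-1.8, -1.7, -0.8]
opening: 0.0137
```

Run:
```python
from h import *
goto(0.570,-0.113,0.120,91.8)
p,d=robot.read_camera('wrist'); cv2.imwrite('pics/w16.png',p)
```

```text
t 19.45 pos [ 0.5673 -0.1116  0.12  ] yaw 91.84 F [-1.78 -1.73 -0.79] open 0.013697508051175478
tx,ty,tz [-0.0048  0.009   0.0001] turn 0.0002 rows>= 0.061024079577970416 0.005137696660713822
```

View pics/w16.png

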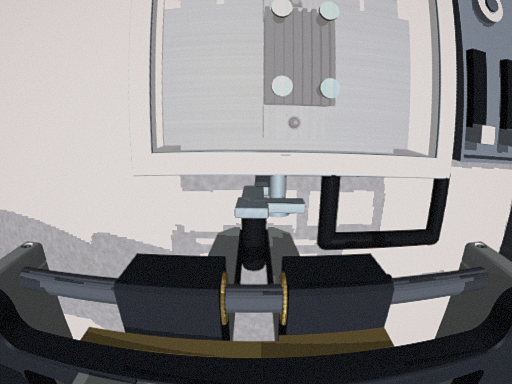

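Request:
drive_tool([
  {"jaw": 0,"tx": 0,"ty": 0.005,"tz": -0.001,"turn": 0},
  {"jaw": 0,"tx": 0,"ty": 0.01,"tz": -0.001,"turn": 0},
  {"jaw": 0,"tx": 0,"ty": 0.015,"tz": -0.001,"turn": 0},
  {"jaw": 0,"tx": 0,"ty": 0.02,"tz": -0.001,"turn": 0},
  {"jaw": 0,"tx": 0,"ty": 0.02,"tz": -0.001,"turn": 0},
  {"jaw": 0,"tx": 0,"ty": 0.02,"tz": -0.001,"turn": 0},
])

```text
t: 20.1
tool_pos: [0.5705, -0.1117, 0.1205]
orientation: [-2.183, -2.254, 0.006]
force: [-14.2, -1.7, 9.3]
opening: 0.0135
```

Run:
```python
from h import *
goto(0.570,-0.113,0.120,91.8)
p,d=robot.read_camera('wrist'); cv2.imwrite('pics/w17.png',p)
```

```text
t 20.1 pos [ 0.5705 -0.1117  0.1205] yaw 91.83 F [-14.25  -1.65   9.34] open 0.013539968509499293
tx,ty,tz [-0.0044 -0.0017  0.0015] turn 0.0002 rows>= 0.029864899811610907 0.00327052160139268
```

View pics/w17.png

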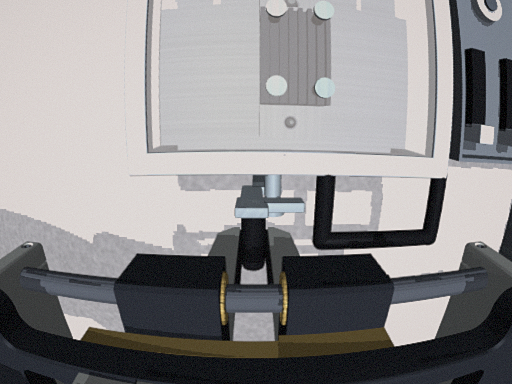

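Request:
drive_tool([
  {"jaw": 0.33,"tx": 0,"ty": -0.006,"tz": 0,"turn": 0},
  {"jaw": 0.33,"tx": 0,"ty": -0.009,"tz": 0,"turn": 0},
  {"jaw": 0.33,"tx": 0,"ty": -0.01,"tz": 0,"turn": 0},
  {"jaw": 0.33,"tx": 0,"ty": -0.01,"tz": 0,"turn": 0},
  {"jaw": 0.33,"tx": 0,"ty": -0.01,"tz": -0.1,"turn": 0},
  {"jaw": 0.33,"tx": 0,"ty": -0.01,"tz": -0.22,"turn": 0},
  {"jaw": 0.33,"tx": 0,"ty": -0.01,"tz": -0.35,"turn": 0},
  {"jaw": 0.33,"tx": -0.1,"ty": -0.01,"tz": -0.4,"turn": 0},
  {"jaw": 0.33,"tx": -0.1,"ty": -0.01,"tz": -0.4,"turn": 0},
  {"jaw": 0.33,"tx": -0.1,"ty": -0.01,"tz": -0.4,"turn": 0},
])

```text
t: 21.15
tool_pos: [0.571, -0.1419, 0.2406]
orientation: [2.187, 2.255, 0.001]
force: [-0.2, 0.7, -0.8]
opening: 0.0306
```

Run:
```python
from h import *
goto(0.570,-0.113,0.120,91.8)
c=robot.get_calibration('wrist'); p,d=robot.read_camera('wrist'); cv2.imwrite('pics/w18.png',p)
P=cloud(c,d,True).reshape(-1,3); q=P[(P[:,2]>.10)&(P[:,2]<.145)&(P[:,0]>.53)&(P[:,0]<.60)&(P[:,1]>-.14)&(P[:,1]<-.1)]
print(len(q),np.percentile(q,[3,50,97],axis=0).round(4))
P=cloud(c,d,True)
np.savez('pics/w18.npz',d=d,p=p,**c)
```

```text
t 21.15 pos [ 0.571  -0.1419  0.2406] yaw 91.77 F [-0.22  0.74 -0.79] open 0.0306176629906967
tx,ty,tz [ 0.0963 -0.0008  0.4019] turn -0.0001 rows>= 2.4795968662726966 0.003090033190756215
377 [[ 0.5638 -0.1231  0.1286]
 [ 0.5705 -0.1118  0.1335]
 [ 0.577  -0.1006  0.1355]]
```

View pics/w18.png

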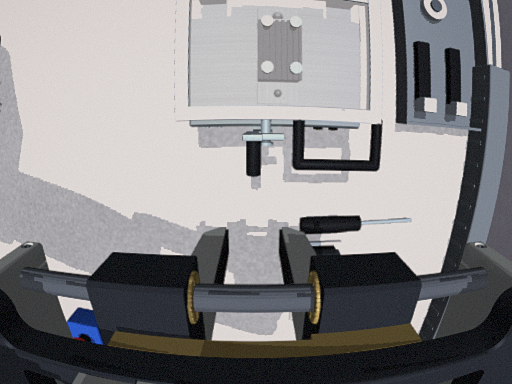

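Run:
```python
from h import *
z=np.load('pics/w18.npz'); c={k:z[k] for k in ['fx','fy','cx','cy','eye','attitude']}; P=cloud(c,z['d'],True)
def med(a,b,e,f): q=P[b:f,a:e].reshape(-1,3); return np.nanmedian(q,0).round(4)
print("stud",med(264,123,269,130),plane(c,(266,126),.115,True)[0].round(4),"knob",med(251,145,258,165),plane(c,(254,150),.136,True)[0].round(4))
print("bar",med(305,162,370,167),"frame front",med(200,112,250,118),"frame left rear",med(180,20,186,50),"frame left front",med(180,80,186,110))
print("unit small end", med(262,90,272,95), "body",med(262,35,298,55))
g=robot.read_state(); print(g['t'],g['force'])
for n in ["top","scene"]:
    p,d=robot.read_camera(n)
    cv2.imwrite(f'pics/{n}19.png',p)
```

```text
stud [ 0.582  -0.0779  0.1136] [ 0.582  -0.0779  0.115 ] knob [ 0.5711 -0.1038  0.1344] [ 0.571  -0.0993  0.136 ]
bar [ 0.656  -0.1124  0.1143] frame front [ 0.5414 -0.0674  0.1148] frame left rear [0.4971 0.0138 0.1148] frame left front [ 0.4994 -0.0478  0.1148]
unit small end [ 0.5814 -0.0444  0.1122] body [0.5924 0.0045 0.1123]
21.2 [ 0.0548475  -0.38580025 -0.14355911]
```

View pics/scene19.png

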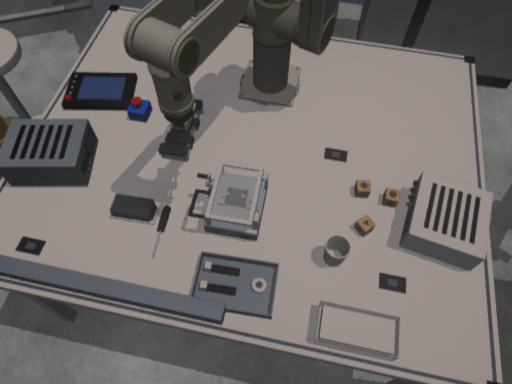

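```bash
python3 -c "
from plant import robot
print(robot.close_job()); print(robot.read_state()['t'])"
```

```text
the job is handed in; nothing more can be done
None
the job is handed in; nothing more can be done
```

The job is handed in at about 21.3 s of the 72 s allowed. The unit is on both pins with its connector end towards the hinge, the cover is down and the hook is in its catch. Handing in reports no verdict, so the outcome rests on these last checks:

- **Unit:** both pins showed centred in their holes. The plate top read 63.6–63.8 mm at both ends, which means it sits flat. That is about 1.3 mm under the nominal 65 mm, and other surfaces of known height read low too. I checked this before closing the cover; afterwards I only saw the unit through the clear plate, looking unchanged.
- **Cover:** the top of the frame read 114.8 mm both near the hinge and at the front, so it is level.
- **Hook:** it met its stop at about 14 N. The knob is about 12 mm to the side of the stud and its centre about 129 mm high, as expected for the closed position.
- **Clearance:** the gripper is raised clear with about zero force on it. The bystanders looked unmoved in the last scene picture; I judged this by eye and did not measure it.

Two things were off on the way. The first aiming correction over the pins overshot by about 1 mm because the arm had not settled; I corrected it before lowering the unit. I also first misread where the hook's pivot is, and fixed that from the measured knob position before touching the hook.

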